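# Slide the tasting pot under the screen to the other hob zone

### The arm

A 7-joint arm with a two-finger parallel gripper is mounted at the origin on the work surface. World frame = base frame: x ahead of the robot, y to its left, z up, the work surface at z = 0. Lengths are in mm, angles in rad, forces in N, time in s.
With the tool pointing down it reaches from about 400 to 875 mm from the base axis. Payload 4.4 kg.
Tool frame: the origin (TCP) lies on the centre line of the jaws, within the pads' length; the fingertips stand 14 mm ahead of it and the grasp point (between the pads) lies 5 mm behind it; z points along the fingers, x is the direction in which the jaws open and shut, and the axes are right-handed (so a half turn about z gives the same grasp; the last joint's range is limited). The gripper opens to 85 mm and grips with 20 to 120 N. Pads are 22 mm wide; open, the fingers measure 114 mm over their backs; the gripper's body (76 mm by 85 mm) begins 54 mm behind the grasp point. The pads swing forward as they close: fully open they stand 13 mm farther back than shut.
Start: joints at [-1.277, 0.628, 0.038, 1.517, -0.027, 0.996, -0.02], TCP at [228.833, 608.402, 212.913] pointing down, gripper open.
Joint ranges: [-3.06, 3.06], [-0.37, 2.12], [-1.25, 1.32], [0.18, 2.47], [-1.1, 4.24], [0.23, 1.98], [-2.94, 2.94]. Speed limits (rad/s): [2.57, 2.57, 3.14, 3.14, 3.14, 3.14, 3.14].

### API

Orientations are given as [roll, pitch, yaw] about the fixed x, y, z axes, in that order (R = Rz(yaw) Ry(pitch) Rx(roll)).
In Python, from cell import ctrl gives the robot as it stands.
- The arm moves only by the tool send_rows, never from a script. Its argument "commands" is a list of rows, each a list of 5 numbers: the finger opening in mm, from 0 to 85.4, then the shift along the tool's x, y, z in mm, then the turn about the tool's z in degrees. In form: [[grip, x, y, z, roll], ...]. A call has 1 to 5 rows; each row is the pose to reach, as a shift and turn from the pose measured when the call began, along the tool's axes at that moment; what a row does not reach only later rows make up. A row lasts 1/10 s, in which the tool goes at most 50 mm and 8.59 degrees, less where a joint would pass 70% of its speed; a pose out of reach is approached as far as the arm can. A call with a gripper value outside its range is refused whole. The fingers move at their own pace and stop on an object; the grip force is fixed at half the most. Time passes only in rows, so rows that repeat a pose let the fingers close. It gives the time, the measured TCP pose, the force and the opening at its end, in the units of the state.
- ctrl.read_state(): the state, without advancing time (a new reading comes with each control period).
- ctrl.get_image(name): name is "scene" or "top" or "wrist"; returns the picture (384x512x3 uint8, red, green, blue); there is no depth.
- ctrl.camera_params(name): a dict with "fx", "fy", "cx", "cy" (pixels), "cam_to_world" (4x4, takes a point from camera to world coordinates). Camera axes: x right, y down, z forward; pixel columns grow to the right and rows downward; lengths in mm; the calibration is good to about 2 mm. A picture is of the moment at which its call begins: read the wrist's pose just before it. camera_params takes no time and is no camera call; for the wrist camera it gives the pose at the moment of the call.
- ctrl.finish_job(): hands the job in, once; it reports no verdict.
The state is a dict: "clock": time; "qpos": joint angles; "qd": joint speeds; "tau": joint torques, N m; "eef_pos": TCP position; "tool_rot": TCP orientation; "force": force on the tool from outside, world axes, zero at the start; "torque": the same for the moment, N m; "width": finger opening in mm.
Only numpy, scipy, OpenCV 4.12 (cv2) and the standard library are available. Lean on these libraries where they do the work, as an engineer would, in place of code of your own. Each camera call takes 0.05 s, during which the arm holds its last target.

### The job

On the tea-tasting hob, move the steel pot from its marked zone to the zone on the other side of the screen by sliding it along the hob, never lifting or tipping it: push it about half-way under the screen, let go of it there, then take it by its far ear from the other side. Draw it gently on until it is felt to press lightly against the locating fork and sits centred in its two prongs, with its two ears in line with the length of the hob, and let go. Do not shove the fork along, and leave the cup, bowl, kettle, jar, bottle, tin and carton where they stand.

Things in the scene. Friction and masses are not known exactly. Their poses are not given: they have to be found in the camera images.
- hob: Fixed black flat hob with a steel edge, 330 mm (its x) by 670 mm (its y, roughly the robot's left), 12 mm thick; origin at the centre of its underside on the table, z up; place and yaw vary. Two marked zones (white oval outlines 156 x 215 mm) centred at y = +155 and -155 mm; the pot starts in the first, its ears up to 0.45 rad out of line.
- screen (a point): Point on the hob's top in the middle, under the clear screen that stands across the hob in the plane y = 0 (axes as the hob's): 12 mm thick, aluminium-framed, on two 14 mm posts at x = +-148 mm; the gap under its lower rail is 90 mm high, its top is 178 mm above the hob's top.
- pot: Loose open round steel pot, 124 mm diameter (130 at the lip), 70 mm high, wall 4 mm, 0.5 to 0.9 kg; origin at the centre of its underside, z up. Two alike T-shaped ears, along its +y and -y, make it 200 mm long.
- ear (a point): Grip point of the pot's +y ear (axes as the pot's), 78 mm from the pot's axis, 54 mm above its underside; the -y ear is its mirror image. Each ear is a stem 22 mm wide (along x), 12 mm thick, out to 92 mm from the axis (first 62 mm is the pot), ending in a crossbar 44 mm long (along x), 14 mm thick, 92 to 100 mm from the axis. Pinch the stem across x from above.
- fork: Locating fork: a low V of two steel prongs, 12 mm high, in the zone at hob -y, open towards the screen. Its origin is the point on the hob's top over which the pot's origin lies when the pot's foot touches both prongs (axes as the hob's); it stands at hob x = 0, y = -170 to -140 mm. It can slide along hob y: only friction of about 14 N holds it. The pot's ears pass above it.
- cup: White tea cup, 60 mm wide, 55 mm high, standing on the hob near its far (+x) edge, a little to the +y side of the screen; origin under its centre. Bystander.
- bowl: White bowl, 72 mm wide, 40 mm high, standing on the hob near its far (+x) edge, at its -y end; origin under its centre. Bystander.
- kettle: Steel kettle 150 mm wide, 171 mm high with bow handle, behind the hob; origin under its centre. Bystander.
- jar: Amber jar 80 mm wide, 110 mm high, behind the hob; origin under its centre. Bystander.
- sauce: Amber bottle 64 mm wide, 210 mm high, behind the hob; origin under its centre. Bystander.
- tin: Tea tin 85 mm wide, 120 mm high, beyond the hob's +y end; origin under its centre. Bystander.
- carton: Tea carton 80 x 120 x 60 mm, beyond the hob's -y end; origin under its centre. Bystander.

How it is judged:
By the outcome, as a careful person would: the job done as asked, in the order asked, and still so for the second after the job is handed in, with the robot touching nothing.
It also fails if it takes over 56 s, if anything falls off the work surface, if the arm or the gripper's body presses on something with over 40 N, if the wrist force passes 120 N, or if a joint passes its speed limit or range.

## Working session

There is one attempt and no reset: what is moved stays moved. The work goes in short steps, Python scripts to look and compute and a tool call to move; the robot and the scene stay as the last step left them, time stands still between calls to the robot, and variables do not carry over. Pictures are saved under pics/ and viewed, and the job is handed in when it is done.

Besides the shell and the picture viewer there is one more tool, called after "Call:" as name(argument=value, ...), one argument or row to a line, values as JSON. send_rows: Moves the arm, as the interface text tells. Its arguments: {"type":"object","properties":{"commands":{"type":"array"}},"required":["commands"]}

```bash
ls; mkdir -p pics
python3 - <<'E'
from cell import ctrl
import cv2
s=ctrl.read_state()
for k,v in s.items(): print(k,v)
for n in("scene","top","wrist"):
    p=ctrl.camera_params(n);print(n,p)
    cv2.imwrite(f"pics/{n}0.png",cv2.cvtColor(ctrl.get_image(n),cv2.COLOR_RGB2BGR))
E
```

```text
pics
clock 0.0
qpos [-1.27680105  0.62936967  0.0384027   1.51837279 -0.02697781  0.99630924
 -0.02000906]
qd [ 1.96945874e-03  6.70170209e-04 -8.45957213e-05 -7.20863671e-04
  1.64260049e-03 -9.38494785e-04  1.33223135e-03]
tau [-3.26941590e-04 -5.63409984e+01  1.22618381e+00 -1.93450087e+01
  1.10376332e-02  1.04814721e-02  1.02264633e-05]
eef_pos [228.57586599 607.76797029 211.97163109]
tool_rot [3.14157000e+00 1.94197453e-03 1.21103569e+00]
force [-0.51419126 -0.26328859  0.39362437]
torque [0.01622667 0.00486826 0.06308503]
width 85.35897952479273
scene {'fx': 390.37487864303245, 'fy': 390.37487864303245, 'cx': 248.54279620282165, 'cy': 191.30541385887403, 'cam_to_world': array([[-4.71120830e-01,  7.60676805e-01, -4.46560143e-01,
         1.16475446e+03],
       [ 8.82032999e-01,  4.01714024e-01, -2.46259278e-01,
         2.95956113e+02],
       [-7.93424882e-03, -5.09898658e-01, -8.60197888e-01,
         1.12133870e+03],
       [ 0.00000000e+00,  0.00000000e+00,  0.00000000e+00,
         1.00000000e+00]])}
top {'fx': 400.6852763083948, 'fy': 400.6852763083948, 'cx': 259.6015781
[... 161 characters left out ...]
-5.26864043e-03, -1.04743991e-02,
         3.98080073e+00],
       [ 1.09417323e-02, -9.83078266e-02, -9.95095900e-01,
         1.47780008e+03],
       [ 0.00000000e+00,  0.00000000e+00,  0.00000000e+00,
         1.00000000e+00]])}
wrist {'fx': 318.25440020762454, 'fy': 318.25440020762454, 'cx': 254.65093885035947, 'cy': 190.87186102296013, 'cam_to_world': array([[ 3.52778464e-01,  9.02222059e-01,  2.48078035e-01,
         1.65860768e+02],
       [ 9.35705561e-01, -3.39709334e-01, -9.51455285e-02,
         6.31070032e+02],
       [-1.56797059e-03,  2.65693290e-01, -9.64056335e-01,
         3.70628991e+02],
       [ 0.00000000e+00,  0.00000000e+00,  0.00000000e+00,
         1.00000000e+00]])}
```

View pics/top0.png

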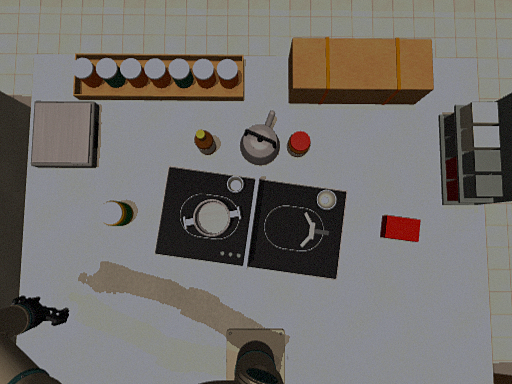

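View pics/scene0.png

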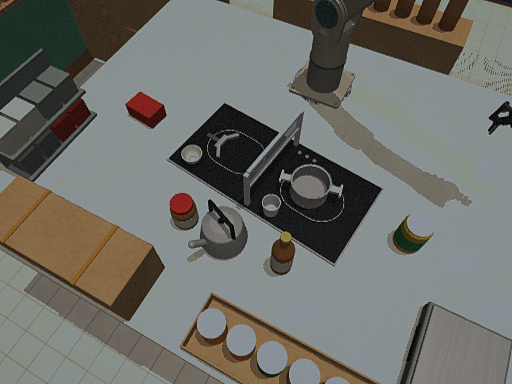

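View pics/wrist0.png

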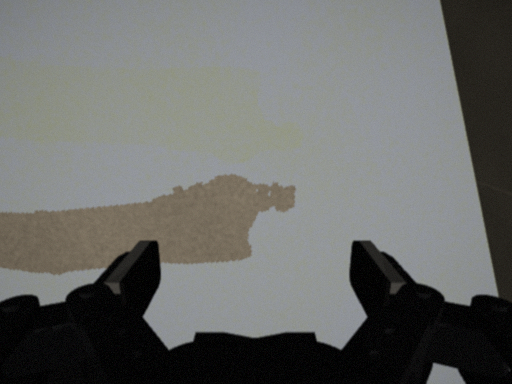

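The top view shows the hob with corners near (168,168), (347,186), (337,277) and (156,253). The pot is at about (212,217), its ears at (187,222) and (236,213), and the fork at about (315,232). I'll zoom in to measure.

Run:
```python
import cv2
t=cv2.imread("pics/top0.png");cv2.imwrite("pics/topz.png",cv2.resize(t[155:290,145:357],None,fx=3.7,fy=3.7,interpolation=cv2.INTER_CUBIC))
t=cv2.imread("pics/scene0.png");cv2.imwrite("pics/scenez.png",cv2.resize(t[95:270,160:390],None,fx=3.4,fy=3.4,interpolation=cv2.INTER_CUBIC))
```

```text
(no output)
```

View pics/topz.png

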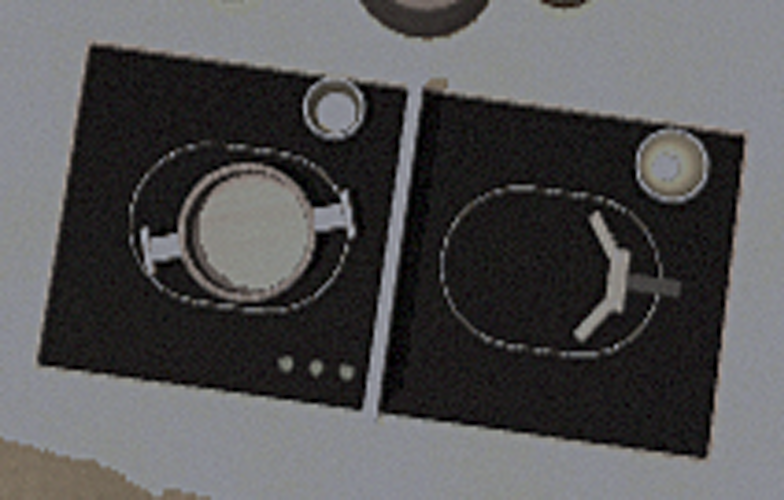

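View pics/scenez.png

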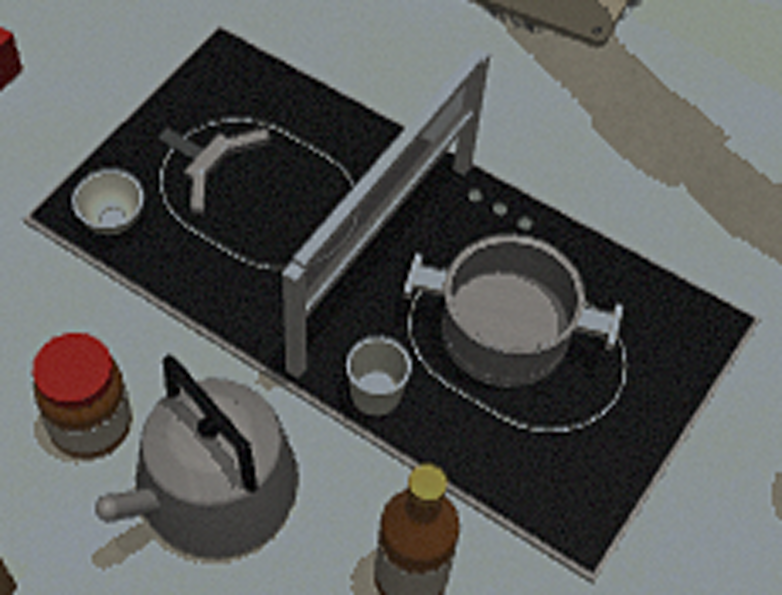

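```bash
cat > h.py <<'E'
import numpy as np
from cell import ctrl
def px(P,name=None,p=None):
    p=p or ctrl.camera_params(name);M=np.linalg.inv(p["cam_to_world"])
    P=np.atleast_2d(P);c=P@M[:3,:3].T+M[:3,3]
    return np.c_[p["fx"]*c[:,0]/c[:,2]+p["cx"],p["fy"]*c[:,1]/c[:,2]+p["cy"]]
def ray(uv,z,name=None,p=None):
    p=p or ctrl.camera_params(name);M=p["cam_to_world"]
    uv=np.atleast_2d(uv).astype(float)
    d=np.c_[(uv[:,0]-p["cx"])/p["fx"],(uv[:,1]-p["cy"])/p["fy"],np.ones(len(uv))]@M[:3,:3].T
    t=(z-M[2,3])/d[:,2];return M[:3,3]+d*t[:,None]
def zt(U): return (np.array(U)+.5)/3.7-.5+[145,155]
def zs(U): return (np.array(U)+.5)/3.4-.5+[160,95]
E
python3 - <<'E'
from h import *
from scipy.optimize import least_squares
L=np.array([[165,335],[165,-335],[-165,-335],[-165,335]])
At=zt([[91,45],[745,133],[706,458],[39,363]])
As=zs([[592,578],[27,219],[220,29],[756,319]])
print(ray(At,12,"top").round(1)); print(ray(As,12,"scene").round(1))
def W(q,l,z):
    c,s=np.cos(q[2]),np.sin(q[2]);l=np.atleast_2d(l)
    return np.c_[q[0]+c*l[:,0]-s*l[:,1],q[1]+s*l[:,0]+c*l[:,1],np.full(len(l),z)]
def f(q,which): 
    r=[]
    if 't' in which:r.append((px(W(q,L,12),"top")-At).ravel())
    if 's' in which:r.append((px(W(q,L,12),"scene")-As).ravel())
    return np.concatenate(r)
for w in("t","s","ts"):
    r=least_squares(f,[470,0,-.1],args=(w,));print(w,r.x,np.abs(r.fun).max())
q=r.x
def toL(P):
    c,s=np.cos(q[2]),np.sin(q[2]);d=P[:,:2]-q[:2];return np.c_[c*d[:,0]+s*d[:,1],-s*d[:,0]+c*d[:,1]]
for nm,z,(T,S) in [("ears",73,([[148,250],[348,214]],[[616,325],[412,277]])),("lip",82,([[247,231]],[[514,292]])),("prongtips",24,([[597,213],[580,337]],None)),
   ("prong inner edge",24,([[591,217],[613,253],[608,298],[575,333]],None)),("bowl",40+12,([[672,164]],None)),("cup",67,([[335,108]],[[379,365]])),("kettle",130,([[424,-30]],None))]:
    a=ray(zt(T),z,"top");print(nm,"top",a[:,:2].round(1).tolist(),toL(a).round(1).tolist())
    if S: a=ray(zs(S),z,"scene");print(nm,"scene",a[:,:2].round(1).tolist(),toL(a).round(1).tolist())
np.save("q.npy",q)
E
```

```text
[[ 683.3  322.    12. ]
 [ 598.6 -329.6   12. ]
 [ 280.6 -286.1   12. ]
 [ 369.8  364.4   12. ]]
[[ 693.9  321.2   12. ]
 [ 605.4 -332.3   12. ]
 [ 287.1 -287.5   12. ]
 [ 373.1  363.6   12. ]]
t [ 4.83448319e+02  1.76337196e+01 -1.33274884e-01] 2.2226434566731257
s [ 4.87993629e+02  1.44418312e+01 -1.35401394e-01] 2.044545057752046
ts [ 4.85684841e+02  1.58276832e+01 -1.34586672e-01] 2.9283060236059555
ears top [[479.3, 250.1], [514.0, 62.0]] [[-37.8, 231.3], [21.9, 49.6]]
ears scene [[482.6, 248.6], [522.7, 60.4]] [[-34.3, 230.3], [30.7, 49.2]]
lip top [[497.3, 156.2]] [[-7.3, 140.7]]
lip scene [[499.1, 152.9]] [[-5.1, 137.6]]
prongtips top [[517.9, -180.0], [397.4, -162.6]] [[58.2, -189.8], [-63.6, -188.7]]
prong inner edge top [[514.0, -174.1], [478.9, -195.4], [435.2, -190.2], [401.2, -157.8]] [[53.5, -184.4], [21.6, -210.2], [-22.4, -210.9], [-60.4, -183.4]]
bowl top [[564.5, -249.3]] [[113.7, -252.2]]
cup top [[615.5, 75.6]] [[120.6, 76.7]]
cup scene [[618.7, 73.9]] [[124.0, 75.3]]
kettle top [[737.2, -8.3]] [[252.5, 9.8]]
```

```bash
cat >> h.py <<'E'
from scipy.spatial.transform import Rotation as Ro
def delta(tgt,yaw=None):
    s=ctrl.read_state();R=Ro.from_euler("xyz",s["tool_rot"]).as_matrix()
    d=R.T@(np.array(tgt)-s["eef_pos"]);dy=0
    if yaw is not None: dy=(yaw-s["tool_rot"][2]+np.pi)%(2*np.pi)-np.pi
    print("t",round(s["clock"],2),"pos",s["eef_pos"].round(1),"rot",s["tool_rot"].round(3),"F",s["force"].round(1),"w",round(s["width"],1))
    print("delta xyz",d.round(1),"roll",round(-np.degrees(dy),1))
E
python3 -c "
from h import *
delta([484,260,260],.185)"
```

```text
t 0.15 pos [228.6 607.9 212.2] rot [-3.142e+00  1.000e-03  1.211e+00] F [ 1.  -0.5 -0.3] w 85.4
delta xyz [-235.8  361.5  -47.4] roll 58.8
```

Call:
send_rows(
  commands=[
    [85, -25, 35, -30, 6],
    [85, -50, 75, -47, 12],
    [85, -78, 120, -47, 20],
    [85, -105, 162, -47, 28],
    [85, -130, 200, -47, 35],
  ],
)

```text
clock: 0.65
eef_pos: [370.6, 414.7, 259.6]
tool_rot: [3.141, 0.001, 0.595]
force: [0.3, -0.3, -0.2]
width: 85.0
```

```bash
python3 -c "
from h import *
delta([484,260,260],.185)"
```

```text
t 0.65 pos [370.6 414.7 259.6] rot [3.141e+00 1.000e-03 5.950e-01] F [ 0.3 -0.3 -0.2] w 85.0
delta xyz [  7.2 191.7  -0.3] roll 23.5
```

Call:
send_rows(
  commands=[
    [85, 2, 48, 0, 7],
    [85, 4, 96, 0, 14],
    [85, 6, 144, 0, 20],
    [85, 7, 192, 0, 23.5],
    [85, 7, 192, 0, 23.5],
  ],
)

```text
clock: 1.15
eef_pos: [488.5, 251.4, 260.1]
tool_rot: [3.136, -0.002, 0.172]
force: [0.4, -0.3, -0.6]
width: 84.8
```

Run:
```python
from h import *
import cv2,pickle
p=ctrl.camera_params("wrist");im=ctrl.get_image("wrist")
pickle.dump(p,open("w1.pkl","wb"))
cv2.imwrite("pics/w1.png",cv2.resize(cv2.cvtColor(im,cv2.COLOR_RGB2BGR),None,fx=1.5,fy=1.5,interpolation=cv2.INTER_CUBIC))
delta([484,232,260],.185)
```

```text
t 1.2 pos [486.1 255.6 259.8] rot [ 3.139 -0.     0.177] F [ 0.6  1.3 -0.5] w 85.1
delta xyz [-6.2 22.8 -0.2] roll -0.4
```

View pics/w1.png

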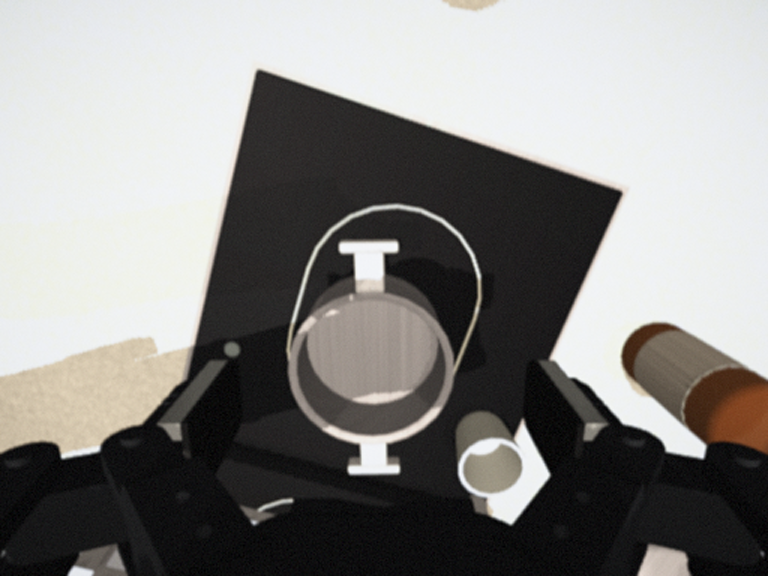

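Run:
```python
from h import *
import pickle
p=pickle.load(open("w1.pkl","rb"))
f=lambda U:(np.array(U)+.5)/1.5-.5
a=ray(f([[369,246],[374,466]]),73,p=p);print("ears",a.round(1),a.mean(0).round(1),np.linalg.norm(a[0]-a[1]))
d=a[0]-a[1];print("yaw",np.arctan2(-d[0],d[1]))
l=ray(f([[371,366],[288,366],[454,366],[371,287],[371,446]]),82,p=p);print("lip",l.round(1))
c=ray(f([[258,70],[623,191]]),12,p=p);print("corners",c.round(1));d=c[0]-c[1];print(np.linalg.norm(d),np.arctan2(d[1],d[0]))
print(px([[379.5,364.0,12],[705,320,12]],p=p)*1.5)
for name in("w",):
  print("cam",p["cam_to_world"][:3,3])
```

```text
ears [[479.  250.9  73. ]
 [513.7  66.5  73. ]] [496.4 158.7  73. ] 187.65009197351657
yaw 0.18587749769694398
lip [[495.7 160.6  82. ]
 [432.9 149.9  82. ]
 [558.5 171.4  82. ]
 [485.4 222.8  82. ]
 [507.2  91.1  82. ]]
corners [[371.  362.3  12. ]
 [681.5 321.3  12. ]]
313.25481301788517 3.010215389516339
[[268.81022545  69.50112347]
 [649.09288136 197.13215352]]
cam [476.60666242 317.90681446 418.23991924]
```

```bash
python3 -c "
from h import *
delta([482,233.5,130],.186)"
```

```text
t 1.2 pos [486.1 255.6 259.8] rot [ 3.139 -0.     0.177] F [ 0.6  1.3 -0.5] w 85.1
delta xyz [ -7.9  20.6 129.8] roll -0.5
```

Call:
send_rows(
  commands=[
    [85, -8, 21, 43, 0],
    [85, -8, 21, 86, 0],
    [85, -8, 21, 130, 0],
    [85, -8, 21, 130, 0],
    [85, -8, 21, 130, 0],
  ],
)

```text
clock: 1.7
eef_pos: [481.5, 234.1, 130.0]
tool_rot: [3.139, 0.001, 0.179]
force: [-0.2, 0.5, 0.8]
width: 84.8
```

```bash
cat > snap.py <<'E'
import sys,pickle,cv2
from h import *
n=sys.argv[1];cam=sys.argv[2] if len(sys.argv)>2 else "wrist"
p=ctrl.camera_params(cam);im=ctrl.get_image(cam)
pickle.dump(p,open(n+".pkl","wb"))
cv2.imwrite(f"pics/{n}.png",cv2.resize(cv2.cvtColor(im,cv2.COLOR_RGB2BGR),None,fx=1.5,fy=1.5,interpolation=cv2.INTER_CUBIC))
E
python3 snap.py w2; python3 -c "
from h import *
delta([482,233.5,62],.186)"
```

```text
t 1.75 pos [482.7 234.4 131.2] rot [ 3.14e+00 -2.00e-03  1.79e-01] F [-0.4 -0.2  0.7] w 84.8
delta xyz [-1.   0.6 69.2] roll -0.4
```

View pics/w2.png

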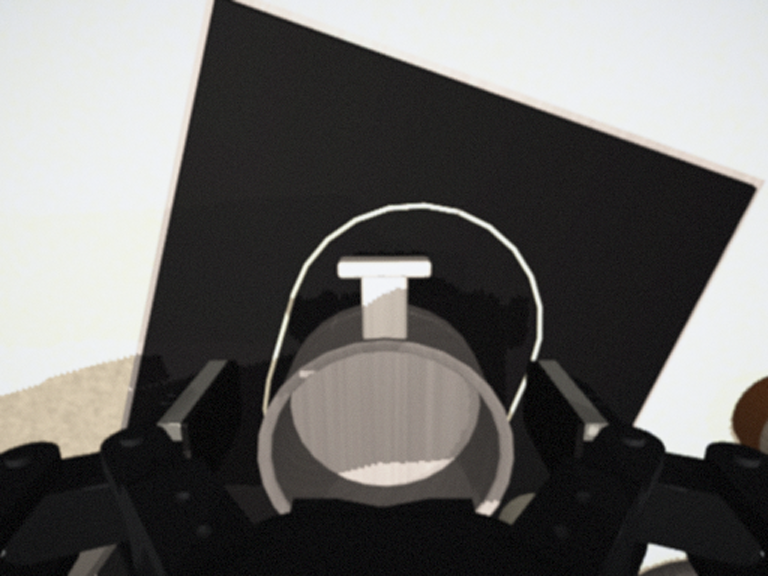

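Run:
```python
from h import *
import pickle
p=pickle.load(open("w2.pkl","rb"))
f=lambda U:(np.array(U)+.5)/1.5-.5
print(ray(f([[385,277],[385,260],[338,266],[431,266]]),73,p=p).round(1))
print(ray(f([[385,339]]),82,p=p).round(1))
c=ray(f([[213,0],[757,186]]),12,p=p);print(c.round(1));d=c[1]-c[0];print(np.arctan2(d[1],d[0]))
```

```text
[[480.5 245.8  73. ]
 [479.1 253.7  73. ]
 [458.2 247.1  73. ]
 [500.5 254.7  73. ]]
[[485.4 218.9  82. ]]
[[370.1 359.5  12. ]
 [681.6 320.2  12. ]]
-0.1254439698660748
```

Call:
send_rows(
  commands=[
    [85, 0, 2, 30, 0],
    [85, 0, 2, 60, 0],
    [85, 0, 2, 69, 0],
    [85, 0, 2, 69, 0],
    [85, 0, 2, 69, 0],
  ],
)

```text
clock: 2.25
eef_pos: [484.6, 233.1, 64.0]
tool_rot: [3.141, -0.005, 0.179]
force: [0.5, -0.3, 0.5]
width: 84.9
```

```bash
python3 snap.py w3; python3 -c "
from h import *
delta([483,232,62],.181)"
```

```text
t 2.3 pos [484.6 233.1  64.1] rot [ 3.141 -0.005  0.179] F [ 0.2 -0.   0.4] w 84.5
delta xyz [-1.8  0.8  2.1] roll -0.1
```

View pics/w3.png

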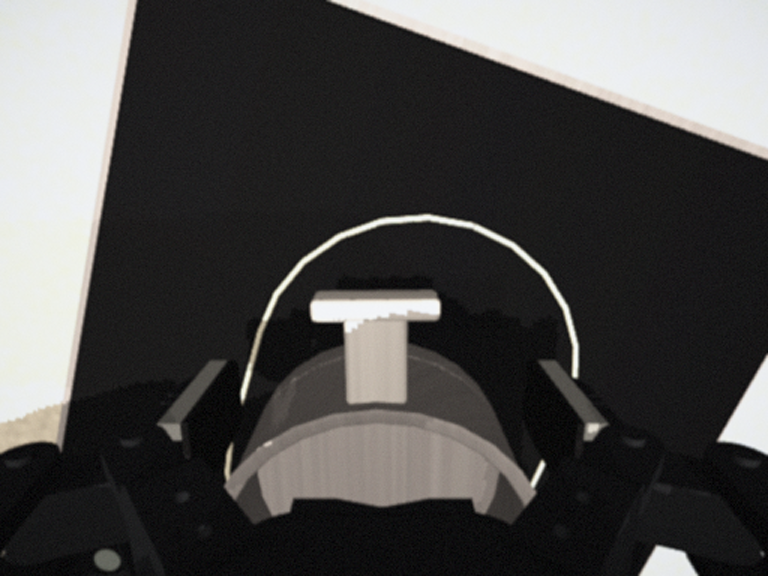

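Call:
send_rows(
  commands=[
    [85, -2, 0.8, 2, 0],
    [60, -2, 0.8, 2, 0],
    [40, -2, 0.8, 2, 0],
    [30, -2, 0.8, 2, 0],
    [26, -2, 0.8, 2, 0],
  ],
)

```text
clock: 2.8
eef_pos: [482.9, 232.0, 62.1]
tool_rot: [3.141, -0.005, 0.179]
force: [-0.3, -0.1, -0.3]
width: 27.9
```

```bash
python3 snap.py w4; python3 -c "
from h import *
delta([483,232,62],.181)"
```

```text
t 2.85 pos [482.8 231.9  62.1] rot [ 3.141 -0.005  0.179] F [-0.   0.9 -0.2] w 25.8
delta xyz [ 0.2 -0.   0.1] roll -0.1
```

View pics/w4.png

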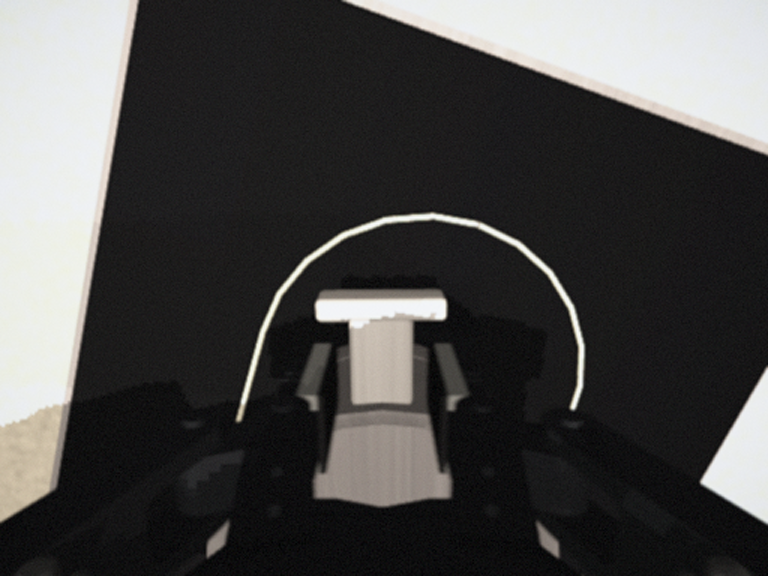

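Call:
send_rows(
  commands=[
    [20, 0, 0, 0, 0],
    [18, 0, 0, 0, 0],
    [18, 0, 0, 0, 0],
    [18, 0, 0, 0, 0],
  ],
)

```text
clock: 3.25
eef_pos: [482.8, 231.9, 62.0]
tool_rot: [3.141, -0.005, 0.179]
force: [-0.5, -0.2, 1.0]
width: 18.3
```

Run:
```python
from h import *
# refine hob from black corners w/ inset unknown
from scipy.optimize import least_squares
At=zt([[91,45],[745,133],[706,458],[39,363]]);As=zs([[592,578],[27,219],[220,29],[756,319]])
S=np.array([[1,1],[1,-1],[-1,-1],[-1,1]])
def W(q,l,z):
    c,s=np.cos(q[2]),np.sin(q[2]);return np.c_[q[0]+c*l[:,0]-s*l[:,1],q[1]+s*l[:,0]+c*l[:,1],np.full(len(l),z)]
for nm,A in(("top",At),("scene",As)):
    g=lambda q:(px(W(q,S*[165-q[3],335-q[3]],12),nm)-A).ravel()
    r=least_squares(g,[484,16,-.134,3]);print(nm,r.x,np.abs(r.fun).max())
delta([483,232,62],.181)
```

```text
top [ 4.83041245e+02  1.76708857e+01 -1.33259420e-01  6.12264675e+00] 0.4868208569982073
scene [ 4.89862521e+02  1.59017435e+01 -1.34241174e-01  4.79553807e+00] 0.6229872037412747
t 3.25 pos [482.8 231.9  62. ] rot [ 3.141 -0.005  0.179] F [-0.5 -0.2  1. ] w 18.3
delta xyz [ 0.2 -0.   0. ] roll -0.1
```

Call:
send_rows(
  commands=[
    [10, 0, 0, 0, 0],
    [10, 0, 0, 0, 0],
    [10, 0, 0, 0, 0],
  ],
)

```text
clock: 3.55
eef_pos: [482.8, 231.9, 62.0]
tool_rot: [3.141, -0.005, 0.179]
force: [-1.3, -0.3, -0.6]
width: 9.8
```

```bash
python3 snap.py w5
```

```text
(no output)
```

View pics/w5.png

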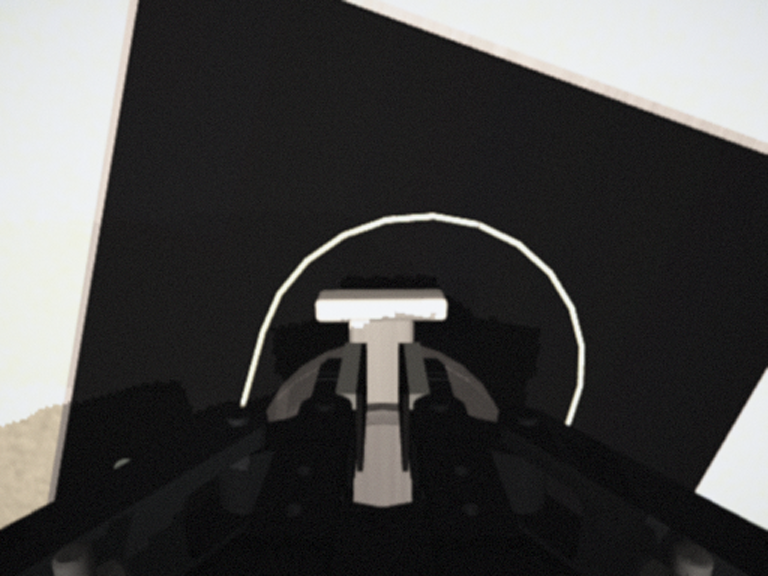

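Run:
```python
from h import *
import pickle
p=pickle.load(open("w5.pkl","rb"));s=ctrl.read_state()
R=Ro.from_euler("xyz",s["tool_rot"]).as_matrix()
print(s["eef_pos"],s["width"])
for z in(-30,-20,-10,0,14): print(z,[(px(s["eef_pos"]+R@np.array([x,y,z]),p=p)[0]*1.5).round().tolist() for x in(-5,5) for y in(-11,11)])
```

```text
[482.82240486 231.93074837  62.02719285] 10.145255658843455
-30 [[365.0, 353.0], [366.0, 420.0], [399.0, 353.0], [399.0, 420.0]]
-20 [[366.0, 340.0], [367.0, 404.0], [398.0, 340.0], [398.0, 404.0]]
-10 [[367.0, 329.0], [368.0, 389.0], [397.0, 329.0], [397.0, 389.0]]
0 [[368.0, 319.0], [368.0, 376.0], [396.0, 319.0], [396.0, 376.0]]
14 [[369.0, 307.0], [369.0, 360.0], [395.0, 307.0], [395.0, 360.0]]
```

Run:
```python
import cv2,numpy as np
o=[]
for n in("w4","w5"):
    a=cv2.imread(f"pics/{n}.png")[270:510,230:540].astype(float)
    a=255*(a/255)**.45
    o.append(cv2.resize(a.astype(np.uint8),None,fx=1.28,fy=1.28*1.5))
cv2.imwrite("pics/z45.png",np.hstack(o))
```

```text
(no output)
```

View pics/z45.png

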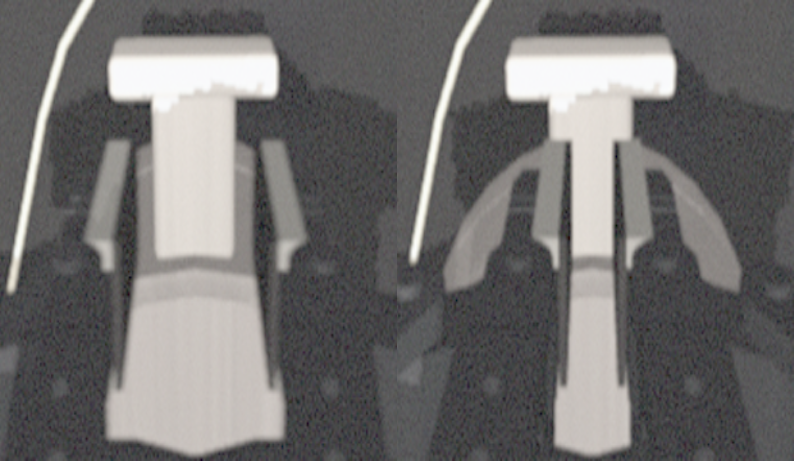

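Run:
```python
from h import *
import cv2
p=ctrl.camera_params("scene");im=cv2.cvtColor(ctrl.get_image("scene"),cv2.COLOR_RGB2BGR)
s=ctrl.read_state();R=Ro.from_euler("xyz",s["tool_rot"]).as_matrix()
a=im[90:240,240:400].astype(float);a=(255*(a/255)**.6).astype(np.uint8)
b=cv2.resize(a,None,fx=4,fy=4,interpolation=cv2.INTER_CUBIC)
for z in(14,0,-22,-54):
    u=(px(s["eef_pos"]+R@np.array([0,0,z]),p=p)[0]-[240,90]+.5)*4-.5
    print(z,u.round());cv2.circle(b,tuple(int(v) for v in u),3,(0,0,255),-1)
cv2.imwrite("pics/s5.png",b)
```

```text
14 [379. 410.]
0 [382. 401.]
-22 [387. 387.]
-54 [395. 364.]
```

View pics/s5.png

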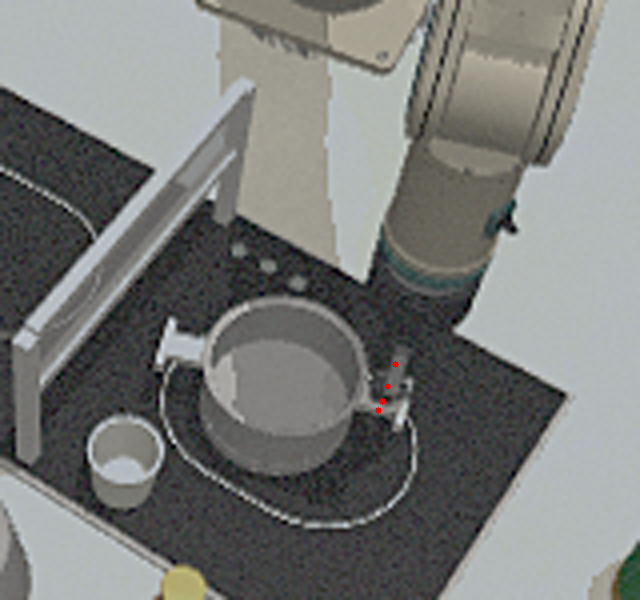

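The wrist view shows the pads closing above the stem: they hide its top at (345–420, 343–400). The fingertips are therefore higher than the stated geometry implies. I'll open and go lower in small steps, watching the force and the images.

Call:
send_rows(
  commands=[
    [36, 0, 0, 0, 0],
    [36, 0, 0, 0, 0],
    [36, 0, 0, 0, 0],
    [36, 0, 0, 8, 0],
    [36, 0, 0, 16, 0],
  ],
)

```text
clock: 4.15
eef_pos: [483.0, 232.0, 45.5]
tool_rot: [3.141, -0.006, 0.179]
force: [-1.0, -0.0, -0.7]
width: 35.6
```

```bash
python3 snap.py w6;python3 -c "
from h import *
delta([483,232,26],.181)"
```

```text
t 4.2 pos [482.  231.6  44.2] rot [ 3.14e+00 -3.00e-03  1.79e-01] F [-1.  -0.3 -0.7] w 35.8
delta xyz [ 1.  -0.3 18.2] roll -0.1
```

View pics/w6.png

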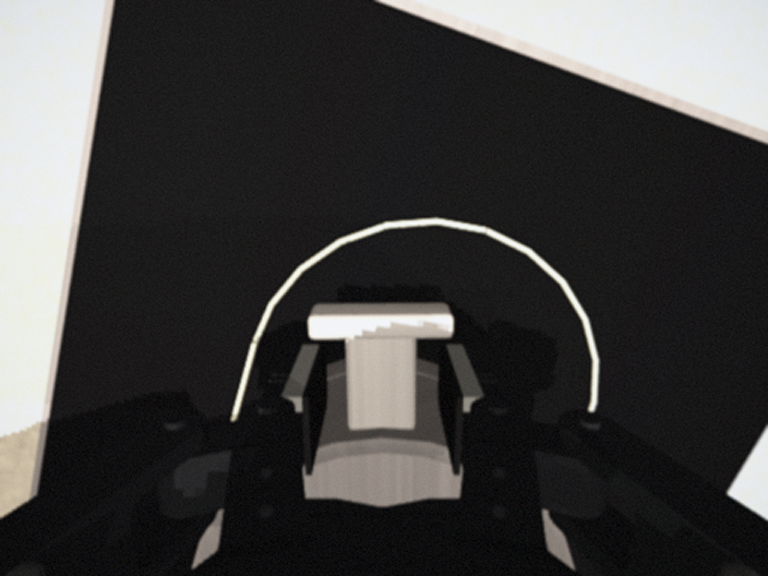

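Call:
send_rows(
  commands=[
    [36, 1, 0, 5, 0],
    [36, 1, 0, 10, 0],
    [36, 1, 0, 14, 0],
    [36, 1, 0, 14, 0],
  ],
)

```text
clock: 4.6
eef_pos: [482.6, 231.5, 29.6]
tool_rot: [3.14, -0.002, 0.179]
force: [0.1, 0.5, -0.3]
width: 35.9
```

```bash
python3 snap.py w7;python3 -c "
from h import *
delta([483,232,24],.181)"
```

```text
t 4.65 pos [482.9 231.6  29.9] rot [ 3.14e+00 -3.00e-03  1.79e-01] F [-0.6 -0.3 -0.1] w 36.3
delta xyz [ 0.2 -0.4  5.9] roll -0.1
```

View pics/w7.png

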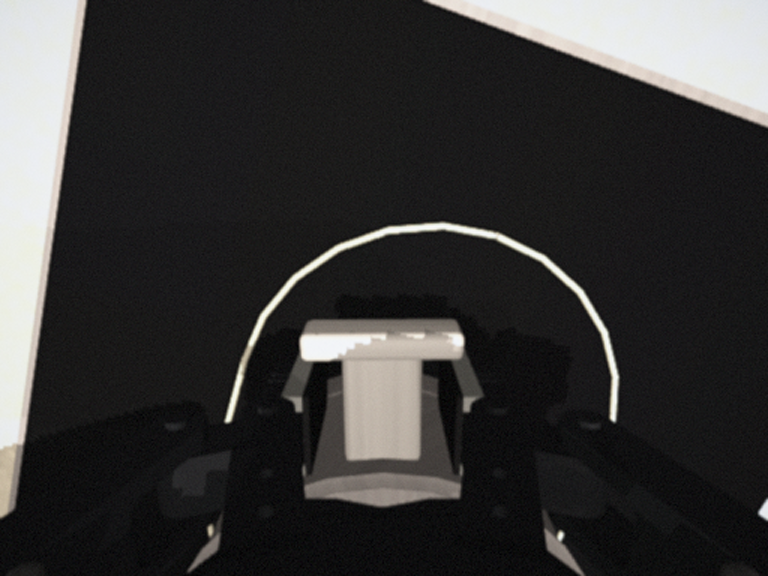

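Call:
send_rows(
  commands=[
    [28, 0, 0, 0, 0],
    [22, 0, 0, 0, 0],
    [15, 0, 0, 0, 0],
    [10, 0, 0, 0, 0],
    [10, 0, 0, 0, 0],
  ],
)

```text
clock: 5.15
eef_pos: [482.8, 231.7, 30.3]
tool_rot: [3.14, -0.003, 0.179]
force: [-2.7, 0.2, 5.2]
width: 20.9
```

```bash
python3 snap.py w8;python3 -c "
from h import *
delta([483,232,24],.181)"
```

```text
t 5.2 pos [482.8 231.7  30.2] rot [ 3.14e+00 -3.00e-03  1.79e-01] F [-2.  -0.8  5.4] w 20.7
delta xyz [ 0.3 -0.3  6.2] roll -0.1
```

View pics/w8.png

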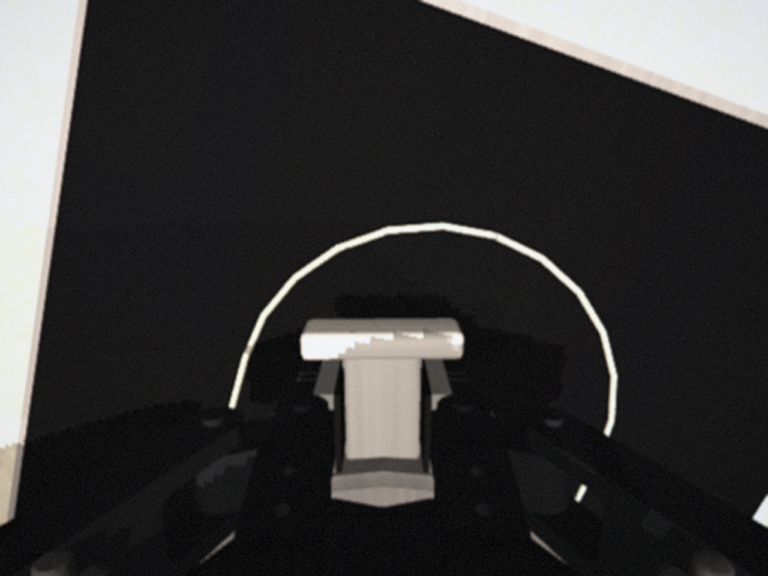

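```bash
cat >> h.py <<'E'
H=np.array([483.2,17.7]);HY=-.1335
def h2w(l): 
    c,s=np.cos(HY),np.sin(HY);return H+np.array([c*l[0]-s*l[1],s*l[0]+c*l[1]])
def w2h(w):
    c,s=np.cos(HY),np.sin(HY);d=np.asarray(w)[:2]-H;return np.array([c*d[0]+s*d[1],-s*d[0]+c*d[1]])
def potpose(side=1,r=78):
    s=ctrl.read_state();y=s["tool_rot"][2];e=s["eef_pos"][:2]
    return e-side*r*np.array([-np.sin(y),np.cos(y)]),y
E
python3 - <<'E'
from h import *
c,y=potpose();print("pot hob",w2h(c),"yaw rel",y-HY)
t=h2w([0,58]);delta([t[0],t[1],30.5],HY)
E
```

```text
pot hob [ -4.90896735 137.80171284] yaw rel 0.3126247229569759
t 5.2 pos [482.8 231.7  30.2] rot [ 3.14e+00 -3.00e-03  1.79e-01] F [-2.  -0.8  5.4] w 20.7
delta xyz [-1.990e+01  1.554e+02 -1.000e-01] roll 17.9
```

Call:
send_rows(
  commands=[
    [10, 0, 2, 0, 0],
    [10, -1, 6, 0, 1],
    [10, -1.5, 12, 0, 2],
    [10, -2.5, 20, 0, 3.5],
    [10, -4, 30, 0, 5],
  ],
)

```text
clock: 5.7
eef_pos: [485.8, 203.7, 30.5]
tool_rot: [-3.14, -0.006, 0.093]
force: [1.1, 4.7, -0.6]
width: 20.8
```

Run:
```python
from h import *
c,y=potpose();print("pot hob",w2h(c),"yaw rel",y-HY)
t=h2w([0,58]);delta([t[0],t[1],30.5],HY)
```

```text
pot hob [ -4.6899747  108.70508057] yaw rel 0.2264278878268174
t 5.7 pos [485.8 203.7  30.5] rot [-3.14  -0.006  0.093] F [ 1.1  4.7 -0.6] w 20.8
delta xyz [ -6.8 128.5  -0.2] roll 13.0
```

Call:
send_rows(
  commands=[
    [10, 0, 10, 0, 2],
    [10, 0, 20, 0, 4],
    [10, -1, 30, 0, 5.5],
    [10, -1, 40, 0, 7],
    [10, -1.5, 50, 0, 8.5],
  ],
)

```text
clock: 6.2
eef_pos: [490.0, 154.6, 30.5]
tool_rot: [-3.138, -0.008, -0.057]
force: [2.4, 5.8, -0.4]
width: 20.5
```

Run:
```python
from h import *
c,y=potpose();print("pot hob",w2h(c),"yaw rel",y-HY)
t=h2w([0,58]);delta([t[0],t[1],30.5],HY)
```

```text
pot hob [-5.47103472 58.84923949] yaw rel 0.07677198762408804
t 6.2 pos [490.  154.6  30.5] rot [-3.138 -0.008 -0.057] F [ 2.4  5.8 -0.4] w 20.5
delta xyz [ 5.4 79.3 -0.2] roll 4.4
```

Call:
send_rows(
  commands=[
    [10, 1.5, 10, 0, 1.5],
    [10, 2.5, 20, 0, 3],
    [10, 3, 30, 0, 4.4],
    [10, 4, 40, 0, 4.4],
    [10, 4.5, 50, 0, 4.4],
  ],
)

```text
clock: 6.7
eef_pos: [491.5, 105.2, 30.3]
tool_rot: [-3.136, -0.007, -0.134]
force: [0.7, 5.8, -0.2]
width: 20.7
```

```bash
python3 - <<'E'
from h import *
c,y=potpose();print("pot hob",w2h(c),"yaw rel",y-HY)
t=h2w([0,58]);delta([t[0],t[1],30.5],HY)
E
python3 snap.py s9 scene
```

```text
pot hob [-3.46181359  9.82721526] yaw rel -0.0007230873997407516
t 6.7 pos [491.5 105.2  30.3] rot [-3.136 -0.007 -0.134] F [ 0.7  5.8 -0.2] w 20.7
delta xyz [ 3.4 29.8 -0.4] roll -0.0
```

View pics/s9.png

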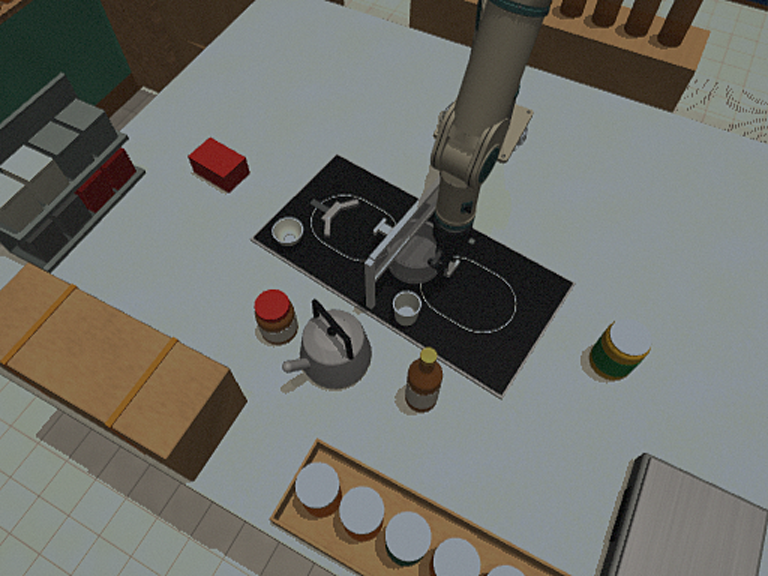

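Run:
```python
import cv2,numpy as np
a=cv2.imread("pics/s9.png")[130:320,330:530].astype(float)
a=(255*(a/255)**.6).astype(np.uint8)
cv2.imwrite("pics/s9z.png",cv2.resize(a,None,fx=3,fy=3,interpolation=cv2.INTER_CUBIC))
```

```text
(no output)
```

View pics/s9z.png

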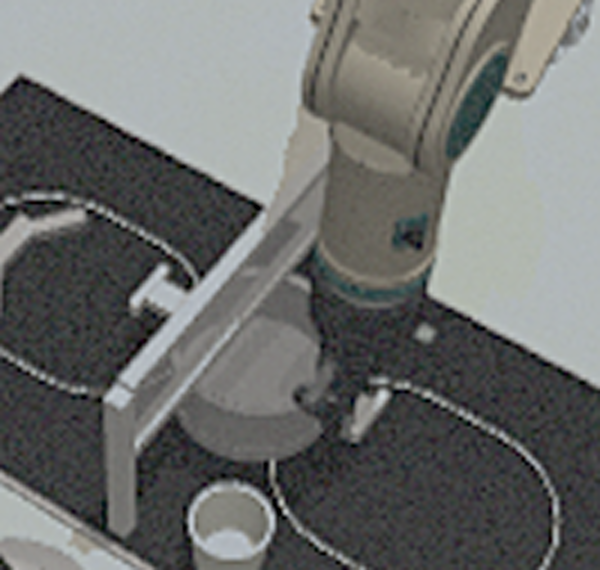

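Call:
send_rows(
  commands=[
    [10, 1, 7, 0, 0],
    [10, 2, 14, 0, 0],
    [10, 3, 20, 0, 0],
    [10, 3.5, 26, 0, 0],
    [10, 3.5, 29, 0, 0],
  ],
)

```text
clock: 7.25
eef_pos: [491.0, 74.1, 30.3]
tool_rot: [-3.136, -0.007, -0.137]
force: [1.2, 5.8, 2.0]
width: 20.7
```

```bash
python3 - <<'E'
from h import *
c,y=potpose();print("pot hob",w2h(c),"yaw rel",y-HY)
t=h2w([0,58]);delta([t[0],t[1],30.5],HY)
E
python3 snap.py t9 top
```

```text
pot hob [ -0.0246594  -21.02459406] yaw rel -0.0037439025227045675
t 7.25 pos [491.   74.1  30.3] rot [-3.136 -0.007 -0.137] F [1.2 5.8 2. ] w 20.7
delta xyz [-0.3 -1.  -0.2] roll -0.2
```

Run:
```python
import cv2,numpy as np
a=cv2.imread("pics/t9.png")[240:420,220:520].astype(float)
a=(255*(a/255)**.6).astype(np.uint8)
cv2.imwrite("pics/t9z.png",cv2.resize(a,None,fx=2.6,fy=2.6,interpolation=cv2.INTER_CUBIC))
```

```text
(no output)
```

View pics/t9z.png

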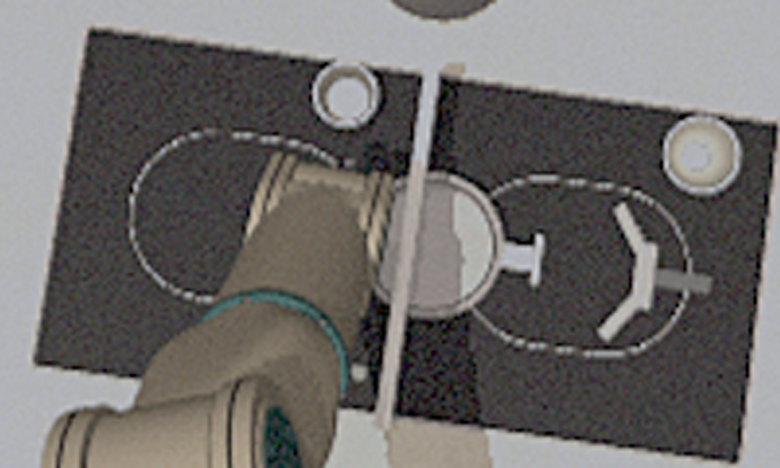

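Call:
send_rows(
  commands=[
    [10, 0, 0, 0, 0],
    [24, 0, 0, 0, 0],
    [32, 0, 0, 0, 0],
    [40, 0, 0, 0, 0],
    [40, 0, 0, 0, 0],
  ],
)

```text
clock: 7.8
eef_pos: [490.9, 73.2, 30.2]
tool_rot: [-3.137, -0.007, -0.138]
force: [-0.2, -0.2, 0.5]
width: 40.0
```

Call:
send_rows(
  commands=[
    [40, 0, 0, -5, 0],
    [40, 0, 0, -30, 0],
    [40, 0, 0, -80, 0],
    [40, 0, 0, -130, 0],
    [40, 0, 0, -180, 0],
  ],
)

```text
clock: 8.3
eef_pos: [489.0, 72.2, 212.3]
tool_rot: [-3.138, -0.006, -0.139]
force: [1.7, 0.7, -0.7]
width: 39.9
```

Run:
```python
from h import *
t=h2w([0,-99]);delta([t[0],t[1],270],HY)
```

```text
t 8.3 pos [489.   72.2 212.3] rot [-3.138 -0.006 -0.139] F [ 1.7  0.7 -0.7] w 39.9
delta xyz [  2.7 153.6 -58.2] roll -0.3
```

Call:
send_rows(
  commands=[
    [60, 0, 0, -45, 0],
    [85, 1, 20, -60, 0],
    [85, 2, 70, -60, 0],
    [85, 3, 120, -60, 0],
    [85, 3, 145, -60, 0],
  ],
)

```text
clock: 8.8
eef_pos: [470.3, -76.5, 272.7]
tool_rot: [-3.139, -0.008, -0.143]
force: [-0.5, 0.2, -0.1]
width: 84.9
```

Call:
send_rows(
  commands=[
    [85, 0, 8, 0, 0],
    [85, 0, 8, 0, 0],
  ],
)

```text
clock: 9.0
eef_pos: [468.7, -85.6, 273.0]
tool_rot: [-3.139, -0.008, -0.146]
force: [0.8, -0.0, 0.0]
width: 85.2
```

```bash
python3 snap.py w10;python3 snap.py t10 top
python3 - <<'E'
from h import *
import cv2
t=h2w([0,-99]);delta([t[0],t[1],150],HY)
a=cv2.imread("pics/t10.png")[240:420,220:520].astype(float)
a=(255*(a/255)**.6).astype(np.uint8)
cv2.imwrite("pics/t10z.png",cv2.resize(a,None,fx=2.6,fy=2.6,interpolation=cv2.INTER_CUBIC))
E
```

```text
t 9.1 pos [469.4 -82.8 272.6] rot [-3.138 -0.007 -0.142] F [-0.1  0.6 -0.2] w 85.1
delta xyz [ -0.6  -2.  122.7] roll -0.5
```

View pics/w10.png

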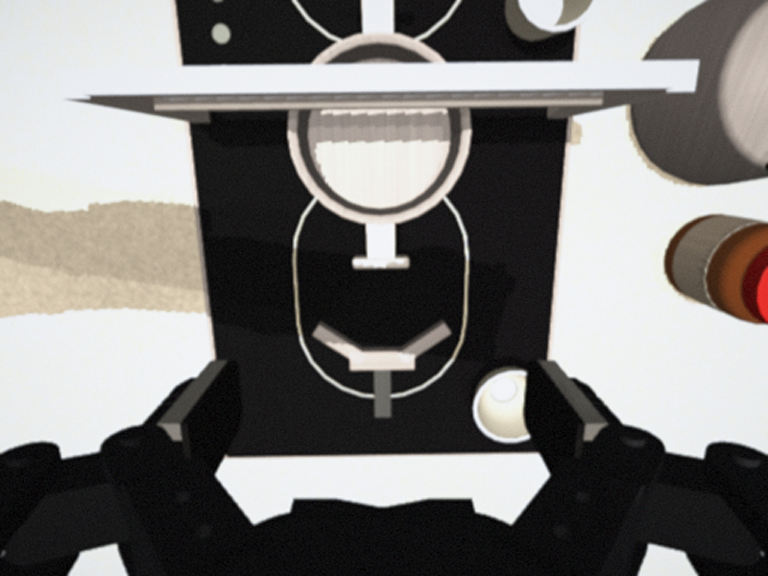

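View pics/t10z.png

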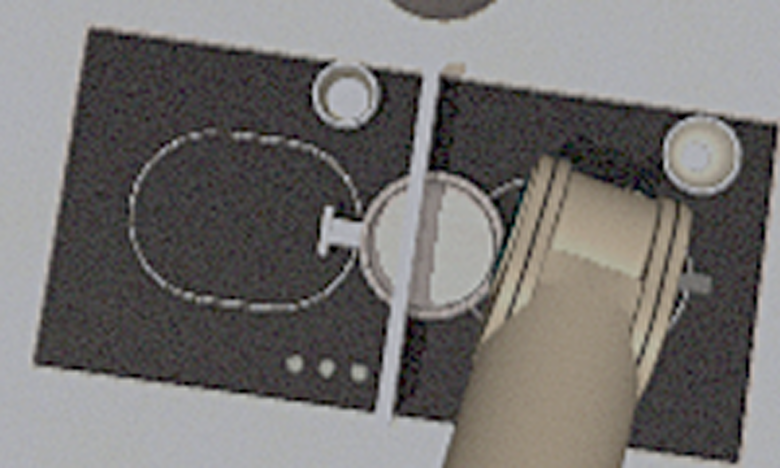

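Run:
```python
import cv2,numpy as np
a=cv2.imread("pics/w10.png")[210:430,270:500].astype(float)
a=(255*(a/255)**.7).astype(np.uint8)
cv2.imwrite("pics/w10z.png",cv2.resize(a,None,fx=2.6,fy=2.6,interpolation=cv2.INTER_CUBIC))
```

```text
(no output)
```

View pics/w10z.png

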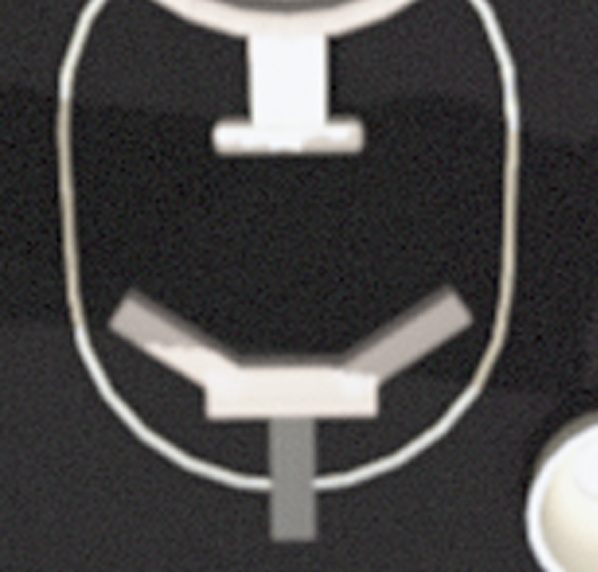

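Run:
```python
from h import *
import pickle
p=pickle.load(open("w10.pkl","rb"))
f=lambda U:((np.array(U,float)+.5)/2.6-.5+[270,210]+.5)/1.5-.5
g=lambda U:(np.array(U,float)+.5)/1.5-.5
def show(n,a): print(n,[w2h(x).round(1).tolist() for x in a])
show("xbar outer",ray(f([[213,153],[288,153],[363,153]]),73,p=p))
show("stem",ray(f([[249,80],[328,80]]),72,p=p))
show("forkbase",ray(f([[206,417],[378,417]]),24,p=p));show("tail",ray(f([[271,500],[316,500]]),18,p=p))
for n,z,L,Rr in(("bot",12,[[133,288],[238,352]],[[455,285],[345,352]]),("top",24,[[128,302],[232,365]],[[459,297],[352,364]])):
    l=ray(f(L),z,p=p);r=ray(f(Rr),z,p=p);show(n+"L",l);show(n+"R",r)
    l=np.array([w2h(x) for x in l]);r=np.array([w2h(x) for x in r])
    N=[]
    for a in(l,r):
        d=a[1]-a[0];m=np.array([-d[1],d[0]])/np.hypot(*d);m*=np.sign(m[1]);N.append((m,m@a[0]+62))
    print("center",np.linalg.solve(np.array([N[0][0],N[1][0]]),[N[0][1],N[1][1]]),N[0][0],N[1][0])
show("lip front",ray(g([[380,221]]),82,p=p));show("lipsides",ray(g([[288,140],[470,140]]),82,p=p))
show("corner",ray(g([[548,452]]),12,p=p))
show("hob sides",ray(g([[195,152],[565,152],[208,290],[558,290]]),12,p=p))
```

```text
xbar outer [[-22.8, -121.4], [-0.6, -121.7], [21.7, -122.1]]
stem [[-11.7, -99.9], [11.5, -100.2]]
forkbase [[-31.3, -229.5], [30.2, -230.6]]
tail [[-8.8, -266.2], [7.9, -266.5]]
botL [[-56.6, -184.6], [-19.7, -209.7]]
botR [[58.5, -185.3], [19.1, -210.3]]
center [   0.68308493 -148.57523582] [0.56348057 0.82612931] [-0.53620365  0.84408865]
topL [[-57.0, -185.5], [-21.4, -209.7]]
topR [[58.3, -185.5], [21.0, -210.0]]
center [   0.25853613 -149.44884528] [0.56264092 0.82670139] [-0.54844535  0.8361864 ]
lip front [[-0.4, -83.9]]
lipsides [[-63.9, -26.3], [63.6, -28.1]]
corner [[165.9, -328.7]]
hob sides [[-155.5, -32.6], [157.6, -36.9], [-157.9, -153.6], [161.8, -158.6]]
```

Run:
```python
from h import *
t=h2w([-.5,-99]);print(t);delta([t[0],t[1],30.2],HY-.01)
```

```text
[469.52717194 -80.35255618]
t 9.1 pos [469.4 -82.8 272.6] rot [-3.138 -0.007 -0.142] F [-0.1  0.6 -0.2] w 85.1
delta xyz [ -2.   -1.6 242.4] roll 0.1
```

Call:
send_rows(
  commands=[
    [40, -1, -1.6, 45, 0],
    [40, -1, -1.6, 90, 0],
    [40, -1.5, -1.6, 130, 0],
    [40, -1.5, -1.6, 150, 0],
    [40, -1.5, -1.6, 150, 0],
  ],
)

```text
clock: 9.6
eef_pos: [467.4, -78.0, 120.0]
tool_rot: [-3.137, -0.001, -0.138]
force: [-0.7, -0.1, 1.3]
width: 39.9
```

```bash
python3 snap.py w11
python3 - <<'E'
from h import *
t=h2w([-.5,-99]);print(t);delta([t[0],t[1],30.2],HY-.01)
E
```

```text
[469.52717194 -80.35255618]
t 9.65 pos [468.7 -78.7 121.6] rot [-3.138 -0.004 -0.139] F [ 0.4 -0.   0.8] w 39.8
delta xyz [ 0.6  1.9 91.4] roll 0.3
```

View pics/w11.png

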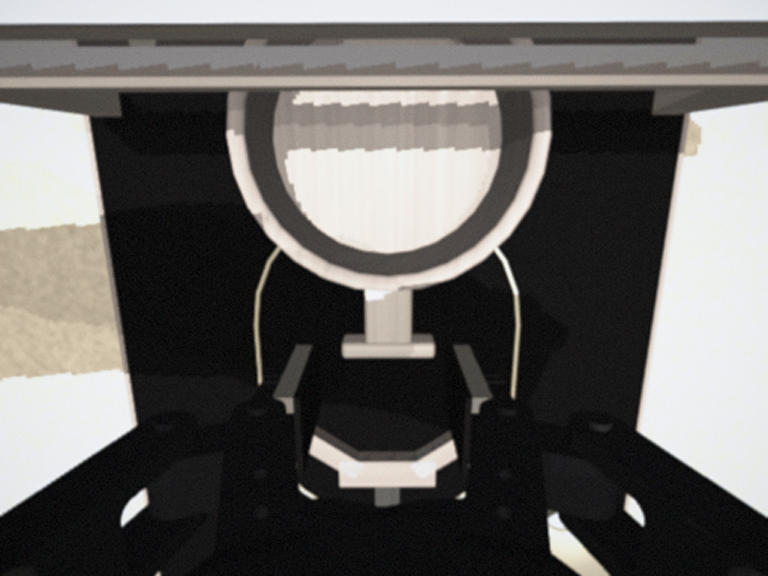

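Run:
```python
from h import *
import pickle
p=pickle.load(open("w11.pkl","rb"))
g=lambda U:(np.array(U,float)+.5)/1.5-.5
def show(n,a): print(n,[w2h(x).round(1).tolist() for x in a])
show("xbar outer",ray(g([[342,357],[388,357],[435,357]]),73,p=p))
show("stem",ray(g([[365,315],[411,315]]),72,p=p))
show("lip front",ray(g([[388,291]]),82,p=p));show("lipsides",ray(g([[226,150],[551,150]]),82,p=p))
s=ctrl.read_state();print("tcp",w2h(s["eef_pos"]))
```

```text
xbar outer [[-21.6, -120.6], [-0.2, -120.7], [21.7, -120.9]]
stem [[-10.6, -100.4], [10.4, -100.6]]
lip front [[-0.2, -86.3]]
lipsides [[-64.3, -27.9], [64.6, -28.6]]
tcp [ -1.49464824 -97.44933103]
```

Call:
send_rows(
  commands=[
    [40, 1, 2, 35, 0],
    [40, 1, 2, 65, 0],
    [40, 1, 2, 83, 0],
    [40, 1, 2, 91, 0],
    [40, 1, 2, 91, 0],
  ],
)

```text
clock: 10.15
eef_pos: [470.7, -80.0, 31.0]
tool_rot: [-3.137, -0.005, -0.138]
force: [0.5, -0.9, -0.2]
width: 39.9
```

```bash
python3 snap.py w12
python3 - <<'E'
from h import *
t=h2w([-.1,-99]);print(t);delta([t[0],t[1],30.2],HY-.006)
E
```

```text
[469.92361278 -80.4057977 ]
t 10.2 pos [471.  -80.2  31.5] rot [-3.137 -0.006 -0.138] F [ 0.5 -0.3  0.5] w 40.3
delta xyz [-1.   0.3  1.3] roll 0.1
```

View pics/w12.png

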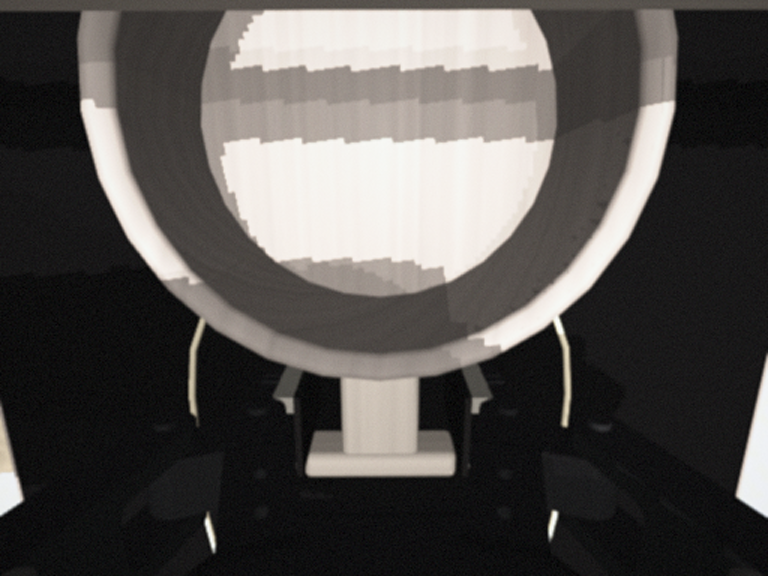

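Call:
send_rows(
  commands=[
    [32, -0.7, 0.2, 1, 0],
    [26, -0.7, 0.2, 1, 0],
    [20, -0.7, 0.2, 1, 0],
    [10, -0.7, 0.2, 1, 0],
    [10, -0.7, 0.2, 1, 0],
  ],
)

```text
clock: 10.7
eef_pos: [470.7, -80.2, 31.7]
tool_rot: [-3.137, -0.007, -0.137]
force: [-0.9, -0.0, 8.3]
width: 20.9
```

```bash
python3 snap.py w13
python3 - <<'E'
from h import *
t=h2w([-.1,-99]);print(t);delta([t[0],t[1],30.2],HY-.006)
c,y=potpose(-1);print(w2h(c),y-HY)
E
```

```text
[469.92361278 -80.4057977 ]
t 10.75 pos [470.7 -80.2  31.7] rot [-3.137 -0.007 -0.137] F [-2.4  0.1  9.2] w 20.8
delta xyz [-0.7  0.3  1.5] roll 0.1
[  0.91660403 -20.70076939] -0.003944550550769754
```

View pics/w13.png

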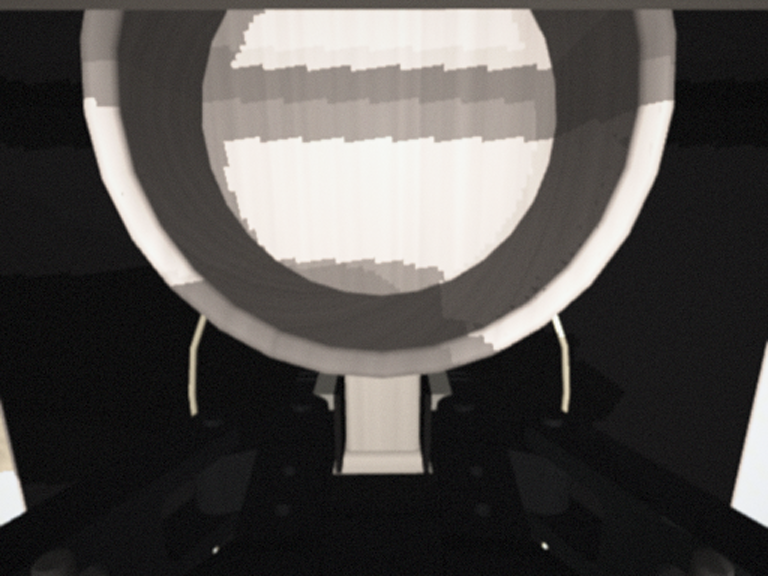

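Call:
send_rows(
  commands=[
    [10, 0, 2, 0, 0],
    [10, 0, 8, 0, 0],
    [10, 0, 16, 0, 0],
    [10, -0.3, 25, 0, 0],
    [10, -0.5, 34, 0, 0],
  ],
)

```text
clock: 11.25
eef_pos: [465.8, -112.6, 31.8]
tool_rot: [-3.135, -0.007, -0.136]
force: [0.9, 6.1, 1.6]
width: 20.8
```

```bash
cat > st.py <<'E'
from h import *
t=h2w([.3,-149-78]);delta([t[0],t[1],31],HY)
c,y=potpose(-1);print("pot",w2h(c),y-HY)
s=ctrl.read_state();f=s["force"];c,sn=np.cos(HY),np.sin(HY)
print("F hob",c*f[0]+sn*f[1],-sn*f[0]+c*f[1],f[2])
E
python3 st.py
```

```text
t 11.25 pos [ 465.8 -112.6   31.8] rot [-3.135 -0.007 -0.136] F [0.9 6.1 1.6] w 20.8
delta xyz [ 0.5 95.5  0.1] roll -0.2
pot [  0.2997772  -53.48654925] -0.0027903730862126053
F hob 0.09971470682145966 6.173744807837376 1.634738000518876
```

Call:
send_rows(
  commands=[
    [10, 0, 10, 0, 0],
    [10, 0, 20, 0, 0],
    [10, 0, 30, 0, 0],
    [10, 0.3, 40, 0, 0],
    [10, 0.3, 48, 0, 0],
  ],
)

```text
clock: 11.75
eef_pos: [459.6, -158.9, 31.6]
tool_rot: [-3.132, -0.006, -0.135]
force: [0.8, 7.5, 2.6]
width: 21.0
```

```bash
python3 st.py
```

```text
t 11.75 pos [ 459.6 -158.9   31.6] rot [-3.132 -0.006 -0.135] F [0.8 7.5 2.6] w 21.0
delta xyz [ 0.3 48.8  0.1] roll -0.1
pot [   0.23469925 -100.17645759] -0.0018309248615215323
F hob -0.18012169930374444 7.494784232957815 2.6081775263808336
```

Call:
send_rows(
  commands=[
    [10, 0, 8, 0, 0],
    [10, 0, 16, 0, 0],
    [10, 0, 24, 0, 0],
    [10, 0, 30, 0, 0],
    [10, 0, 33, 0, 0],
  ],
)

```text
clock: 12.25
eef_pos: [455.1, -190.1, 31.6]
tool_rot: [-3.129, -0.005, -0.135]
force: [1.0, 8.2, 2.4]
width: 20.9
```

```bash
python3 st.py; python3 snap.py w14; python3 snap.py s14 scene
```

```text
t 12.25 pos [ 455.1 -190.1   31.6] rot [-3.129 -0.005 -0.135] F [1.  8.2 2.4] w 20.9
delta xyz [ 0.5 17.3  0.3] roll -0.1
pot [  -0.14475815 -131.71263005] -0.0010898328630139509
F hob -0.0834366147004888 8.236045510421667 2.448637386352157
```

View pics/w14.png

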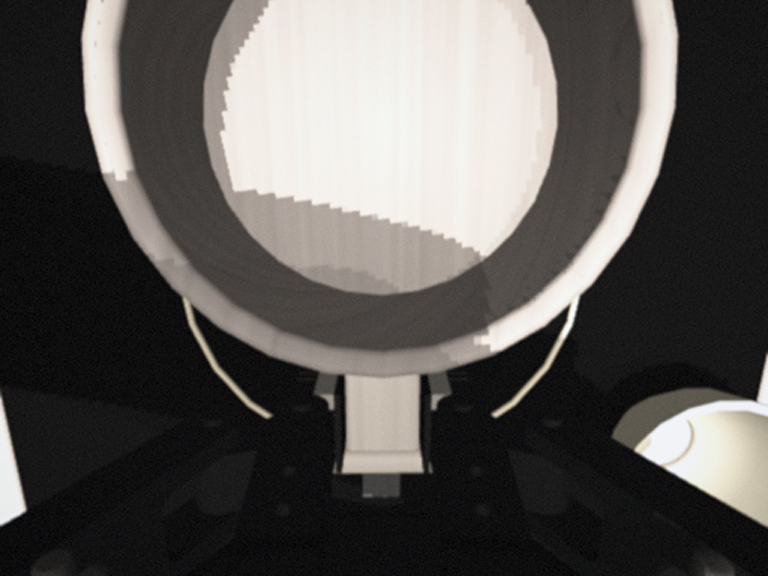

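Run:
```python
import cv2,numpy as np
a=cv2.imread("pics/s14.png")[130:320,240:440].astype(float)
a=(255*(a/255)**.6).astype(np.uint8)
cv2.imwrite("pics/s14z.png",cv2.resize(a,None,fx=3,fy=3,interpolation=cv2.INTER_CUBIC))
```

```text
(no output)
```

View pics/s14z.png

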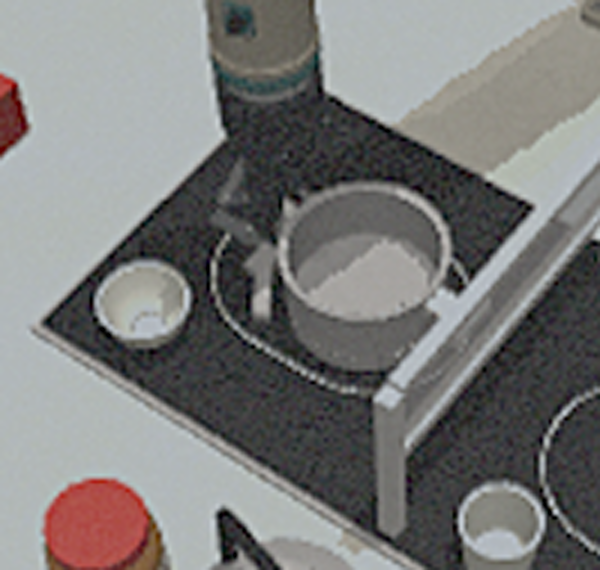

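Call:
send_rows(
  commands=[
    [10, 0.2, 2, 0, 0],
    [10, 0.2, 4, 0, 0],
    [10, 0.3, 6, 0, 0],
    [10, 0.4, 8, 0, 0],
    [10, 0.4, 10, 0, 0],
  ],
)

```text
clock: 12.85
eef_pos: [453.9, -198.5, 31.6]
tool_rot: [-3.126, -0.004, -0.133]
force: [0.9, 6.2, 2.2]
width: 20.5
```

```bash
python3 st.py
```

```text
t 12.85 pos [ 453.9 -198.5   31.6] rot [-3.126 -0.004 -0.133] F [0.9 6.2 2.2] w 20.5
delta xyz [0.5 8.9 0.5] roll 0.0
pot [  -0.22201031 -140.1553169 ] 3.403240852334344e-05
F hob 0.09280043378591485 6.277176925454474 2.191100616219093
```

Call:
send_rows(
  commands=[
    [10, 0.2, 1, 0, 0],
    [10, 0.2, 2, 0, 0],
    [10, 0.3, 3, 0, 0],
    [10, 0.3, 4, 0, 0],
  ],
)

```text
clock: 13.25
eef_pos: [453.6, -200.9, 31.6]
tool_rot: [-3.124, -0.003, -0.132]
force: [1.2, 6.5, 1.5]
width: 21.1
```

```bash
python3 st.py
```

```text
t 13.25 pos [ 453.6 -200.9   31.6] rot [-3.124e+00 -3.000e-03 -1.320e-01] F [1.2 6.5 1.5] w 21.1
delta xyz [0.6 6.4 0.5] roll 0.1
pot [  -0.38585261 -142.6142547 ] 0.0013031403179398215
F hob 0.3097037637796385 6.600921941224651 1.4785763190447814
```

Call:
send_rows(
  commands=[
    [10, 0.4, 1, 0, 0],
    [10, 0.6, 2, 0, 0],
    [10, 0.8, 3, 0, 0],
    [10, 0.8, 4, 0, 0],
  ],
)

```text
clock: 13.65
eef_pos: [453.4, -203.2, 31.5]
tool_rot: [-3.121, -0.002, -0.131]
force: [0.5, 7.5, 1.3]
width: 21.0
```

```bash
python3 st.py
```

```text
t 13.65 pos [ 453.4 -203.2   31.5] rot [-3.121e+00 -2.000e-03 -1.310e-01] F [0.5 7.5 1.3] w 21.0
delta xyz [0.4 4.1 0.4] roll 0.2
pot [  -0.32708763 -144.87575027] 0.002648982989648163
F hob -0.4832957513150494 7.538772773977021 1.2778202580612468
```

Call:
send_rows(
  commands=[
    [10, 0.3, 1, 0, 0.1],
    [10, 0.3, 2, 0, 0.2],
    [10, 0.3, 3, 0, 0.2],
  ],
)

```text
clock: 13.95
eef_pos: [453.2, -204.7, 31.5]
tool_rot: [-3.118, -0.001, -0.133]
force: [0.8, 6.4, 1.6]
width: 20.8
```

```bash
python3 st.py; python3 snap.py w15
```

```text
t 13.95 pos [ 453.2 -204.7   31.5] rot [-3.118e+00 -1.000e-03 -1.330e-01] F [0.8 6.4 1.6] w 20.8
delta xyz [0.5 2.6 0.4] roll 0.0
pot [  -0.188467   -146.37236379] 0.0004316226505885479
F hob -0.09219120949365578 6.47003009041537 1.5973637091400854
```

View pics/w15.png

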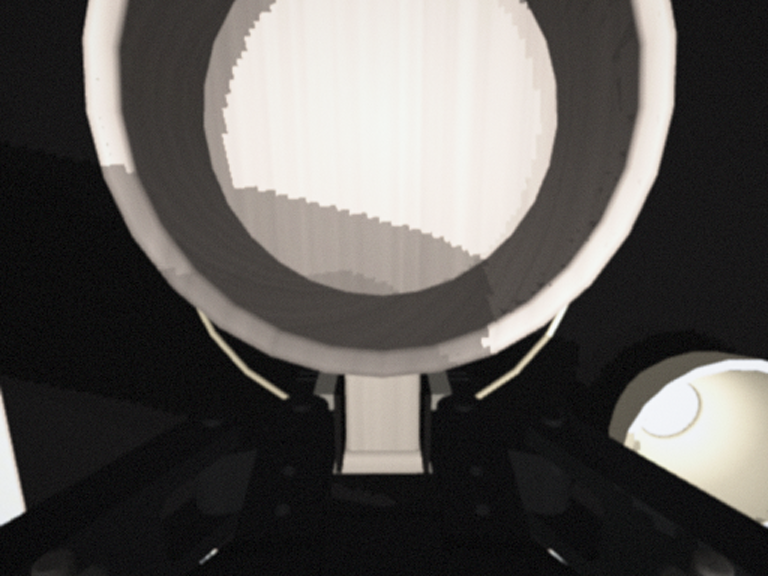

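```bash
python3 - <<'E'
from h import *
s=ctrl.read_state();print(s["torque"],s["force"])
E
python3 snap.py s15 scene
python3 - <<'E'
import cv2,numpy as np
a=cv2.imread("pics/s15.png")[130:320,240:440].astype(float)
a=(255*(a/255)**.5).astype(np.uint8)
cv2.imwrite("pics/s15z.png",cv2.resize(a,None,fx=3,fy=3,interpolation=cv2.INTER_CUBIC))
E
```

```text
[ 1.12392804 -0.26236339  0.05190359] [0.69934294 5.35067717 0.77497697]
```

View pics/s15z.png

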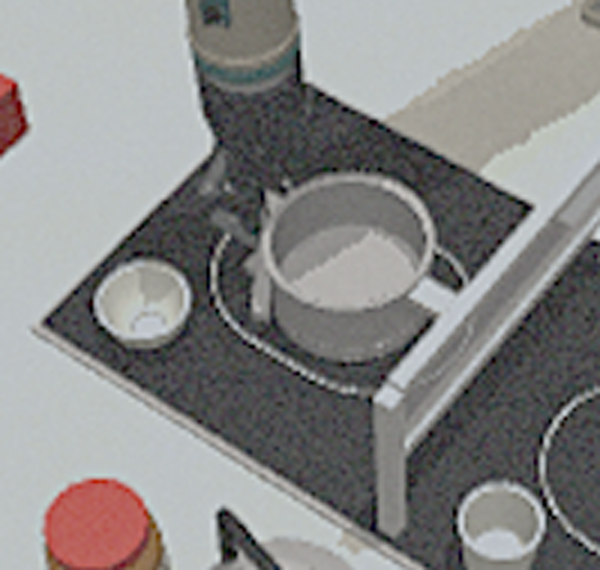

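Call:
send_rows(
  commands=[
    [10, 0.2, 1, 0, 0],
    [10, 0.3, 2, 0, 0],
    [10, 0.4, 3, 0, 0],
  ],
)

```text
clock: 14.35
eef_pos: [453.0, -205.8, 31.4]
tool_rot: [-3.115, 0.001, -0.132]
force: [1.5, 8.2, 0.5]
width: 20.5
```

```bash
python3 st.py
```

```text
t 14.35 pos [ 453.  -205.8   31.4] rot [-3.115e+00  1.000e-03 -1.320e-01] F [1.5 8.2 0.5] w 20.5
delta xyz [0.4 1.5 0.4] roll 0.1
pot [  -0.26896723 -147.48484854] 0.001514791735034271
F hob 0.37037252829455447 8.278546068056666 0.45341577684903317
```

Call:
send_rows(
  commands=[
    [10, 0.2, 1, 0, 0.1],
    [10, 0.3, 2, 0, 0.1],
  ],
)

```text
clock: 14.55
eef_pos: [453.0, -205.8, 31.3]
tool_rot: [-3.112, 0.002, -0.133]
force: [0.9, 8.3, 0.8]
width: 20.7
```

```bash
python3 st.py
```

```text
t 14.55 pos [ 453.  -205.8   31.3] rot [-3.112e+00  2.000e-03 -1.330e-01] F [0.9 8.3 0.8] w 20.7
delta xyz [0.5 1.5 0.3] roll 0.1
pot [  -0.26656126 -147.5415677 ] 0.0009489354063663691
F hob -0.18941873158670375 8.312248257176874 0.7683459509150781
```

Call:
send_rows(
  commands=[
    [10, 0.2, 2, 0, 0],
    [10, 0.3, 3, 0, 0],
  ],
)

```text
clock: 14.75
eef_pos: [452.9, -206.1, 31.2]
tool_rot: [-3.108, 0.003, -0.131]
force: [1.5, 9.2, -0.2]
width: 21.0
```

```bash
python3 st.py
```

```text
t 14.75 pos [ 452.9 -206.1   31.2] rot [-3.108e+00  3.000e-03 -1.310e-01] F [ 1.5  9.2 -0.2] w 21.0
delta xyz [0.5 1.2 0.2] roll 0.1
pot [  -0.39831856 -147.80763282] 0.002254283849513483
F hob 0.21671592911834692 9.310704303451152 -0.15159263763387731
```

Call:
send_rows(
  commands=[
    [10, 0.3, 2.5, 0, 0.1],
    [10, 0.4, 4, 0, 0.1],
  ],
)

```text
clock: 14.95
eef_pos: [452.9, -206.5, 31.0]
tool_rot: [-3.103, 0.005, -0.131]
force: [2.3, 11.8, 0.8]
width: 21.0
```

```bash
python3 st.py
```

```text
t 14.95 pos [ 452.9 -206.5   31. ] rot [-3.103  0.005 -0.131] F [ 2.3 11.8  0.8] w 21.0
delta xyz [ 0.5  0.8 -0. ] roll 0.1
pot [  -0.38542173 -148.23301996] 0.0022349610380137386
F hob 0.6971780318987928 12.009799732986734 0.7675775088993645
```

Call:
send_rows(
  commands=[
    [10, 0, 0.5, 0, 0],
    [10, 0, 0.5, 0, 0],
  ],
)

```text
clock: 15.15
eef_pos: [453.0, -205.8, 31.2]
tool_rot: [-3.101, 0.005, -0.131]
force: [1.4, 6.3, 3.0]
width: 20.6
```

```bash
python3 st.py;python3 snap.py w16
```

```text
t 15.15 pos [ 453.  -205.8   31.2] rot [-3.101  0.005 -0.131] F [1.4 6.3 3. ] w 20.6
delta xyz [0.4 1.4 0.2] roll 0.2
pot [  -0.34019049 -147.56251818] 0.0026292823325855808
F hob 0.5515320026924866 6.418299144938651 3.047921284172537
```

View pics/w16.png

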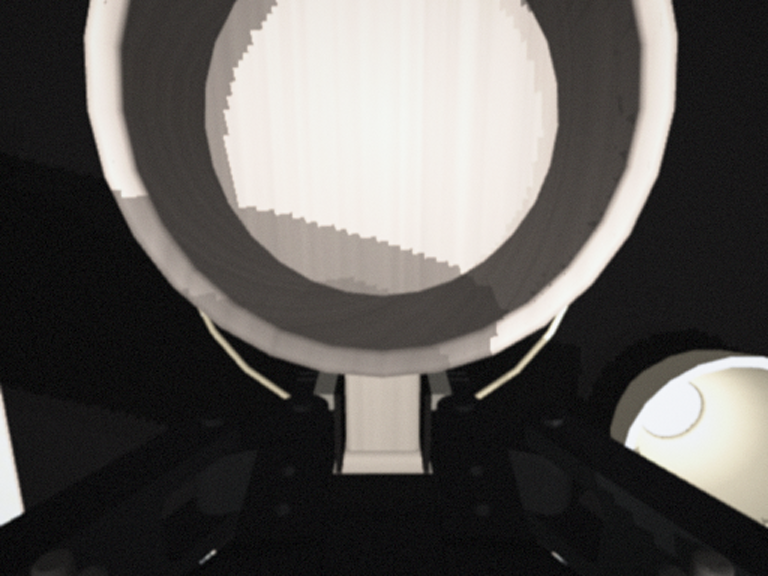

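Call:
send_rows(
  commands=[
    [10, 0, 0, 0, 0],
    [19, 0, 0, 0, 0],
    [23, 0, 0, 0, 0],
    [28, 0, 0, 0, 0],
    [36, 0, 0, 0, 0],
  ],
)

```text
clock: 15.7
eef_pos: [452.9, -207.1, 31.2]
tool_rot: [-3.102, 0.005, -0.132]
force: [-0.5, -0.8, -0.3]
width: 35.9
```

```bash
python3 st.py;python3 snap.py w17
```

```text
t 15.7 pos [ 452.9 -207.1   31.2] rot [-3.102  0.005 -0.132] F [-0.5 -0.8 -0.3] w 35.9
delta xyz [0.4 0.2 0.2] roll 0.1
pot [  -0.21983549 -148.83113757] 0.0014882706699624326
F hob -0.39924354781894666 -0.8934848894249636 -0.31569980792000724
```

View pics/w17.png

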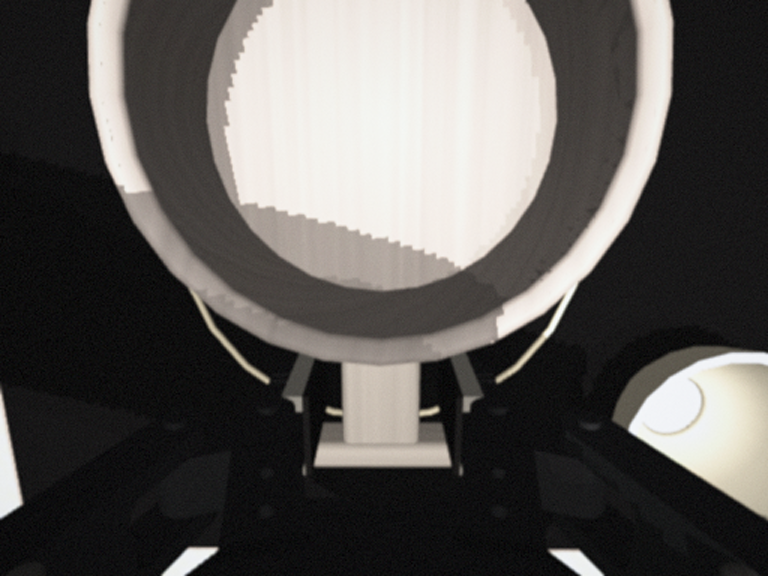

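Call:
send_rows(
  commands=[
    [44, 0, -1, -5, 0],
    [48, 0, -1.8, -25, 0],
    [48, 0, -3.5, -65, 0],
    [48, 0, -5, -110, 0],
    [48, 0, -7, -160, 0],
  ],
)

```text
clock: 16.25
eef_pos: [452.9, -206.2, 192.8]
tool_rot: [-3.102, 0.006, -0.132]
force: [1.7, -0.1, -0.5]
width: 47.7
```

Call:
send_rows(
  commands=[
    [60, 0, -2, -45, 0],
    [85, 0, 20, -90, 0],
    [85, 0, 25, -90, 0],
    [85, 0, 25, -90, 0],
  ],
)

```text
clock: 16.65
eef_pos: [449.6, -235.9, 282.9]
tool_rot: [-3.103, 0.004, -0.135]
force: [-0.3, 0.6, -0.0]
width: 84.8
```

```bash
python3 st.py;python3 snap.py w18;python3 snap.py t18 top
```

```text
t 16.65 pos [ 449.6 -235.9  282.9] rot [-3.103  0.004 -0.135] F [-0.3  0.6 -0. ] w 84.8
delta xyz [  0.8 -19.1 252.8] roll -0.1
pot [   0.50757471 -177.82829154] -0.0011177880509291582
F hob -0.3808933095365834 0.5641253854973923 -0.02867619498921381
```

View pics/w18.png

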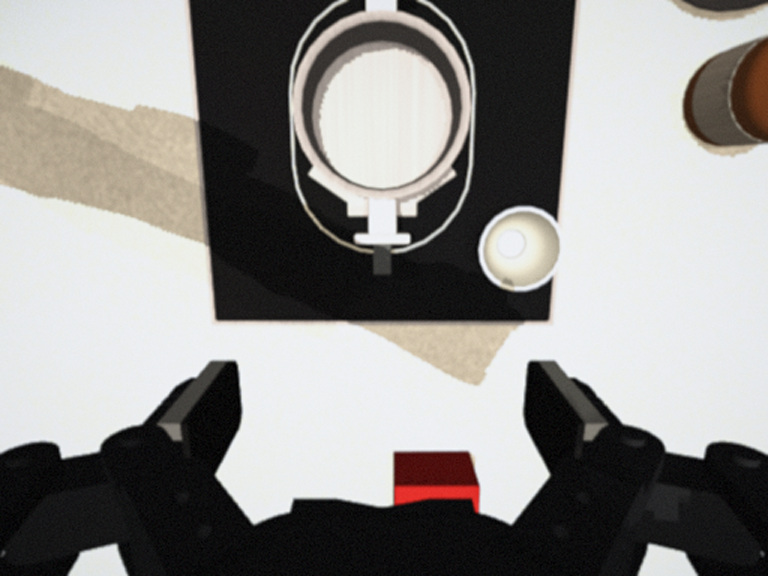

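Run:
```python
import cv2,numpy as np
a=cv2.imread("pics/w18.png")[0:290,270:500].astype(float)
a=(255*(a/255)**.7).astype(np.uint8)
cv2.imwrite("pics/w18z.png",cv2.resize(a,None,fx=2.06,fy=2.06,interpolation=cv2.INTER_CUBIC))
```

```text
(no output)
```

View pics/w18z.png

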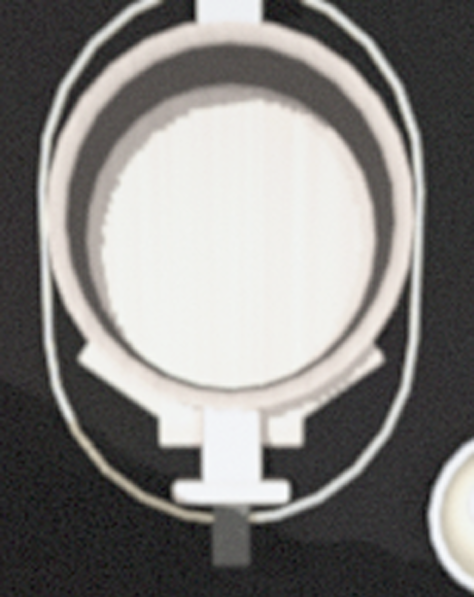

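```bash
python3 - <<'E'
from h import *
import pickle
p=pickle.load(open("w18.pkl","rb"))
f=lambda U:((np.array(U,float)+.5)/2.06-.5+[270,0]+.5)/1.5-.5
g=lambda U:(np.array(U,float)+.5)/1.5-.5
def show(n,a): print(n,[w2h(x).round(1).tolist() for x in a])
show("xbar outer",ray(f([[173,502],[231.5,502],[291,502]]),73,p=p))
show("stem",ray(f([[203,450],[263,450]]),72,p=p))
show("stem+",ray(f([[196,8],[263,8]]),72,p=p))
show("forkbase",ray(f([[159,446],[303,446]]),24,p=p));show("tail",ray(f([[212,545],[251,545]]),18,p=p));show("tailend",ray(f([[231,566]]),18,p=p))
show("tips outer",ray(f([[78,353],[384,353]]),24,p=p))
show("lip",ray(f([[47,205],[413,205],[230,22],[230,409]]),82,p=p))
show("oval",ray(f([[40,220],[424,220],[231,522]]),12,p=p))
show("corners",ray(g([[217,320],[549,320]]),12,p=p))
p=pickle.load(open("w10.pkl","rb"))
f=lambda U:((np.array(U,float)+.5)/2.6-.5+[270,210]+.5)/1.5-.5
print("before");show("tailend",ray(f([[293,541]]),18,p=p));show("tips outer",ray(f([[108,325],[474,322]]),24,p=p));show("oval",ray(f([[62,130],[515,130],[293,487]]),12,p=p));show("forkbase",ray(f([[206,417],[378,417]]),24,p=p))
show("corner",ray(g([[548,452]]),12,p=p))
E
python3 - <<'E'
import cv2,numpy as np
a=cv2.imread("pics/t18.png")[240:420,220:520].astype(float)
a=(255*(a/255)**.6).astype(np.uint8)
cv2.imwrite("pics/t18z.png",cv2.resize(a,None,fx=2.6,fy=2.6,interpolation=cv2.INTER_CUBIC))
E
```

```text
xbar outer [[-22.6, -247.9], [-0.4, -247.9], [22.2, -247.9]]
stem [[-11.0, -228.4], [11.5, -228.4]]
stem+ [[-12.2, -78.6], [10.7, -78.6]]
forkbase [[-31.3, -230.9], [29.8, -231.0]]
tail [[-9.2, -274.7], [7.9, -274.7]]
tailend [[-0.9, -284.1]]
tips outer [[-64.2, -192.5], [62.8, -192.7]]
lip [[-64.0, -143.1], [62.7, -143.4], [-0.5, -85.9], [-0.8, -212.7]]
oval [[-79.8, -138.8], [79.3, -139.1], [-0.9, -265.4]]
corners [[-157.0, -329.2], [156.7, -329.4]]
before
tailend [[-0.8, -283.3]]
tips outer [[-64.4, -193.9], [63.7, -194.9]]
oval [[-78.3, -126.6], [78.1, -129.0], [-0.5, -264.2]]
forkbase [[-31.3, -229.5], [30.2, -230.6]]
corner [[165.9, -328.7]]
```

View pics/t18z.png

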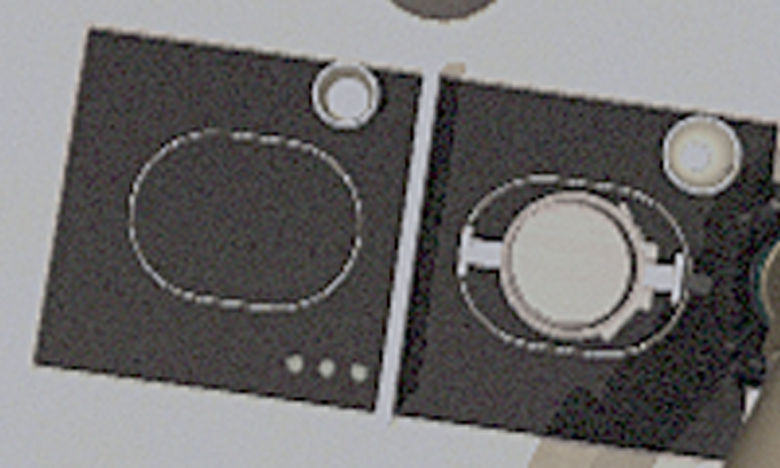

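Call:
send_rows(
  commands=[
    [85, 0, 40, 30, 0],
    [85, 0, 70, 70, 0],
    [85, 0, 70, 80, 0],
    [85, 0, 70, 80, 0],
  ],
)

```text
clock: 17.15
eef_pos: [437.3, -297.6, 194.7]
tool_rot: [-3.097, 0.016, -0.133]
force: [-0.3, 0.0, 0.4]
width: 84.5
```

```bash
python3 st.py;python3 snap.py w19
python3 - <<'E'
from h import *
import pickle,cv2
p=pickle.load(open("w19.pkl","rb"))
for l,z in(([34,-200.6],24),([-34,-200.6],24),([0,-249],73)): print(px([*h2w(l),z],p=p)*1.5)
a=cv2.imread("pics/w19.png")[0:250,230:530].astype(float)
a=(255*(a/255)**.7).astype(np.uint8)
cv2.imwrite("pics/w19z.png",cv2.resize(a,None,fx=2.4,fy=2.4,interpolation=cv2.INTER_CUBIC))
E
```

```text
t 17.15 pos [ 437.3 -297.6  194.7] rot [-3.097  0.016 -0.133] F [-0.3  0.   0.4] w 84.5
delta xyz [  6.5 -84.2 167.5] roll 0.0
pot [  -3.59381224 -240.60678398] 0.0003415698549305568
F hob -0.3445442440877064 -0.023240478761053906 0.43655536968727904
[[443.67701156  84.65570327]]
[[339.14686858  85.01710799]]
[[391.2484464  158.94678163]]
```

View pics/w19z.png

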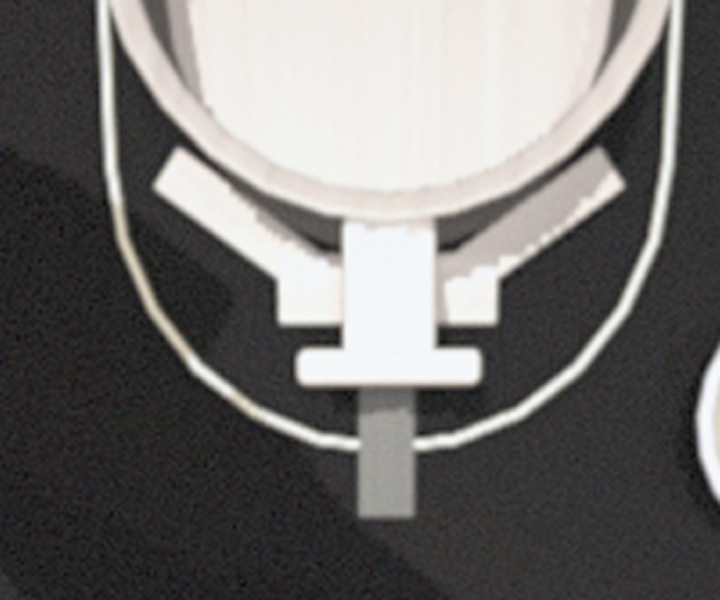

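Run:
```python
from h import *
import pickle,cv2
p=pickle.load(open("w19.pkl","rb"))
im=cv2.imread("pics/w19.png")
x0,y0,S=285,45,3.6
a=im[y0:y0+110,x0:x0+215].astype(float);a=(255*np.clip(a/255,0,1)**.35).astype(np.uint8)
b=cv2.resize(a,None,fx=S,fy=S,interpolation=cv2.INTER_CUBIC)
def dr(b,c,r,z,col):
    th=np.linspace(-np.pi+.3,-.3,60)
    P=np.array([[*h2w([c[0]+r*np.cos(t),c[1]+r*np.sin(t)]),z] for t in th])
    u=px(P,p=p)*1.5;u=((u-[x0,y0]+.5)*S-.5)
    cv2.polylines(b,[u.round().astype(np.int32)],False,col,1)
d=b.copy()
for c,col in(((-.6,-148.5),(0,255,0)),):
    dr(d,c,65,82,(0,0,255));dr(d,c,62,24,col);dr(d,c,62,12,(255,255,0))
cv2.imwrite("pics/w19c.png",b);cv2.imwrite("pics/w19d.png",d)
```

```text
(no output)
```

View pics/w19c.png

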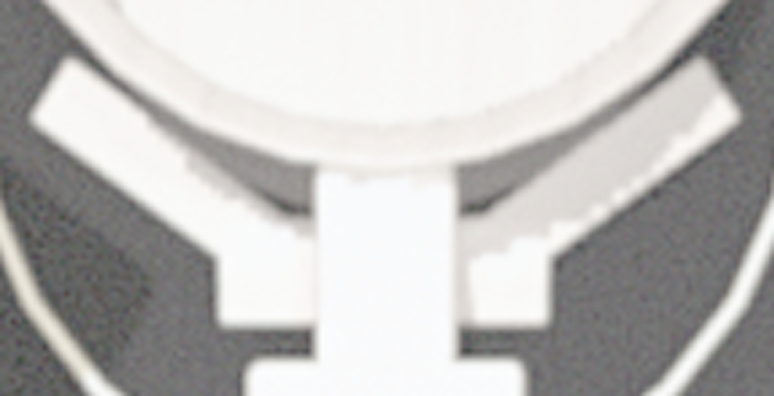

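View pics/w19d.png

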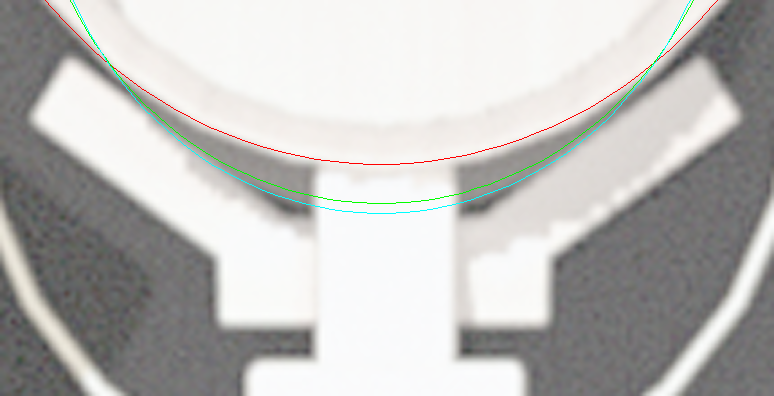

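```bash
python3 -c "
from cell import ctrl
print(ctrl.finish_job()); print(ctrl.read_state()['clock'])"
```

```text
the job is handed in; nothing more can be done
None
the job is handed in; nothing more can be done
```

I slid the pot by its near ear to about 20 mm past the screen's middle and let go. Then I took the far ear from the other side, drew the pot into the fork, let go and handed in at about 17 s.

**What the last checks showed**
- **Contact with the fork:** the pull rose from about 6.5 N while sliding to 12 N with almost no further movement. That is about 5 N on the fork, below its 14 N hold. A close picture afterwards shows the pot's wall meeting both prongs evenly.
- **Centring and alignment:** the pot is centred in the prongs to within about 0.5 mm, and its ears are within about 0.01 rad of the hob's length.
- **Fork position:** it measured 0.8 to 1 mm further from the screen than before. The hob's fixed markings shifted by about the same amount between those two pictures, so I take it as not moved.
- **Bystanders:** the cup and bowl looked unmoved in the last top view; I did not check the others separately after the move.

**What failed or disagreed**
- **First pinch missed:** the pads closed above the stem because the fingertips sat about 35 mm further back than the stated figures. I lowered the tool about 32 mm and both grips then held.
- **Tool tilt:** it leaned by about 0.035 rad (2 degrees) during the final draw. The pot may have been held tilted very slightly before I released it.
- **Camera disagreement:** the scene and top cameras differed by about 7 mm on the hob's place along world x. I used the top and wrist views, which agreed with where the ear was actually gripped.

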